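Re-magnetise the bar magnets in the pulse magnetiser

ROBOT

A 6-joint arm with a two-finger parallel gripper is mounted at the origin on a cart in front of the work surface, level with it; the furniture and walls round the work are solid. World frame = base frame: x ahead of the robot, y to its left, z up, the work surface at z = 0. Lengths are in mm, angles in rad, forces in N, time in s.
With the tool pointing down it reaches from about 350 to 775 mm from the base axis. Payload 7.3 kg.
Tool frame: the origin (TCP) lies at the very end of the fingers, on their centre line; the grasp point (between the pads) lies 19 mm behind it (bot.grip_point_offset is the distance from the TCP to the grasp point, in mm); z points along the fingers, y is the line along which they close (so a half turn about z gives the same grasp; the last joint's range is limited). The gripper opens to 92 mm and grips with 3 to 60 N. Pads are 19 mm wide; open, the fingers measure 130 mm over their backs; the gripper's body (75 mm by 190 mm) begins 47 mm behind the grasp point.
Start: joints at [1.012, 0.342, 1.524, -0, 1.275, -0.146], TCP at [210.605, 480.927, 226.741] pointing down, gripper open.
Joint ranges: [-2.53, 2.53], [-0.77, 2.02], [0.04, 2.7], [-1, 4.14], [0.28, 2.66], [-3.11, 3.11]. Speed limits (rad/s): [2.57, 2.57, 3.14, 3.14, 3.14, 3.14].

INTERFACE

Orientations are given as [roll, pitch, yaw] about the fixed x, y, z axes, in that order (R = Rz(yaw) Ry(pitch) Rx(roll)).
In Python, from plant import bot gives the robot as it stands. The module is installed in compiled form; this text tells all that it offers.
- The arm moves only by the shell command python3 -m jog 'ROWS' [OPENING]. ROWS is JSON, a list of rows, each a list of 6 numbers: the shift along the tool's x, y, z in mm, then the turn, a rotation vector about the tool's x, y, z in rad. In form: [[dx, dy, dz, rx, ry, rz], ...]. A call has 1 to 12 rows; each row shifts and turns the commanded pose from where the row before left it, along the tool's axes as they then stand; what a row does not reach is not made up. A row lasts 1/10 s, in which the tool goes at most 50 mm and 8.59 degrees, less where a joint would pass 70% of its speed; a pose out of reach is approached as far as the arm can. A call with a gripper value outside its range is refused whole. OPENING is the opening in per cent of the stroke, from 0 (shut) to 100 (fully open), set as the call begins (- or left out, the last holds). The fingers move at their own pace and stop on an object; the grip force is fixed at half the most. Time passes only in rows, so rows that do not move let the fingers close. It gives the time, the measured TCP pose, the force, the opening and the grip force at its end, in the units of the state.
- bot.get_obs(): the state, without advancing time (a new reading comes with each control period).
- bot.capture(name): name is "scene" or "top" or "wrist"; returns the picture (400x640x3 uint8, red, green, blue); there is no depth.
- bot.camera_model(name): a dict with "fx", "fy", "cx", "cy" (pixels), "position" and "orientation" of the camera in the world; the wrist camera has in their place "T_tool_cam" (4x4, takes a point from camera to tool coordinates, whose origin is the TCP and whose axes are the flange's). Camera axes: x right, y down, z forward; pixel columns grow to the right and rows downward; lengths in mm; the calibration is good to about 2 mm. A picture is of the moment at which its call begins: read the wrist's pose just before it. camera_model takes no time and is no camera call.
- bot.close_job(): hands the job in; it is judged then, once.
Trained networks look in the newest picture that a camera, given by its name, has taken for a name from the list of things; names that differ only in an ending like _2 or _b are one class to them, and where a whole thing is asked for, a point or a joint stands for the part that bears it (a point fixed in the world has none). Each returns a list of dicts, best first, with "p" (0 to 1); they miss things now and then, are a little off and sometimes report something else, mostly with a low value. They report only what shows in the picture. A call takes as long as a camera call.
- bot.outline_of(target, camera): "mask" (400x640 bool, what is visible of it) and "pixel" ([column, row] in pixels, amid what is visible of it).
The state is a dict: "time": time; "joint_positions": joint angles; "dq": joint speeds; "tau": joint torques, N m; "tool_pos": TCP position; "tcp_rot": TCP orientation; "contact_force": force on the tool from outside, world axes, zero at the start; "moment": the same for the moment, N m; "grip_width": finger opening in mm; "finger_force": force on a finger pad.
Only numpy, scipy, OpenCV 4.12 (cv2) and the standard library are available. Lean on these libraries where they do the work, as an engineer would, in place of code of your own. Each camera call takes 0.05 s, during which the arm holds its last target. There are 200 camera calls.

TASK

Lay every bar magnet from the table flat into its own nest of the magnetiser, all with the red end towards the red-striped pole shoe at the back, and swing the bail clamp down over centre onto them. Then flip up the red guard so that it stays, press the fire button under it fully, and shut the guard again before you swing the clamp back open; never fire without the clamp down. Finally lift the magnets out and lay them flat, side by side, in the wooden tray, leaving the compass, the stopwatch and the spirit level where they are.

Things in the scene. Friction and masses are not known exactly. Their poses are not given: they have to be found in the camera images.
- bar_a_mid (a point): bar magnet lying flat, 81 long (its own y) x 15 wide (x) x 11 high mm (the contact shape is 80 x 16 x 10), one half painted red, the other green, 85 g; this point is its centre, half-way up (5 mm above its underside); its own +y points to the red end, z up. One or none of the three bars may be absent (None)
- bar_a_red (a point): point inside the red end of bar_a, 36 mm from its centre along its length
- bar_b_mid (a point): bar magnet lying flat, 81 long (its own y) x 15 wide (x) x 11 high mm (the contact shape is 80 x 16 x 10), one half painted red, the other green, 85 g; this point is its centre, half-way up (5 mm above its underside); its own +y points to the red end, z up. One or none of the three bars may be absent (None)
- bar_b_red (a point): point inside the red end of bar_b, 36 mm from its centre along its length
- bar_c_mid (a point): bar magnet lying flat, 81 long (its own y) x 15 wide (x) x 11 high mm (the contact shape is 80 x 16 x 10), one half painted red, the other green, 85 g; this point is its centre, half-way up (5 mm above its underside); its own +y points to the red end, z up. One or none of the three bars may be absent (None)
- bar_c_red (a point): point inside the red end of bar_c, 36 mm from its centre along its length
- unit: the magnetiser, a grey bench unit with a pale deck, 200 deep x 260 wide x 54 mm high, fixed; origin at the centre of its underside, x to its back, y to its left, z up (all points on it are turned the same way)
- nest (a point): middle of the three magnet nests on the deck, at the height of the nest floors (8 mm above the deck). A bar lies in a nest along this frame's x, one end in a slot of each pole shoe; the nests are at y = -42, 0 and +42 mm. A seated bar's centre is at x = 0, z = 5 mm. Between the shoes (x from -23 to +23 mm) the deck is open, 8 mm lower, for the fingers
- pole_red (a point): top of the back pole shoe, a dark steel block across the deck with a red stripe along its end wall, 45 mm behind the nest middle. It has three open slots 20 mm wide with floors at the nest height and walls 9.5 mm high
- pole_green (a point): top of the front pole shoe, the same with a green stripe, 45 mm in front of the nest middle; 91 mm are free between the two end walls, which are 10 mm high
- clamp (a joint): bail clamp of the magnetiser, hinge, rad: 0 = open (stands up, leaning back on its stop), grows as it swings forward and down; about 1.83 = down on the bars, 1.87 = end stop. A spring pulls it over centre: let go below about 0.6 it falls open, above about 0.9 it snaps down, and it stays in both ends; it takes 3 to 6 N at the grip
- clamp_grip (a point): centre of the clamp's red round grip bar, along the nest frame's y, 16 mm thick, 96 mm long; it moves on a circle of radius 164 mm about clamp_hinge, from 20 degrees behind upright (open) to a point 85 mm in front of the nest middle and 37 mm above the nest floors (down). Side rods 70 mm left and right; a beam with rubber feet half-way down the bail presses the bars
- clamp_hinge (a point): middle of the clamp's hinge axis, which runs along the nest frame's y, 78 mm behind the nest middle and 22 mm above the nest floors
- guard (a joint): red hinged guard cover over the fire button, rad: 0 = shut, grows as its front is lifted; hinged along the nest frame's y at its back edge, stop at 2.05. Let go below about 0.9 it falls shut; from about 1.3 on it drops back on its stop and stays up; very light. Cover 56 deep x 42 wide x 32 mm high above the deck when shut
- guard_tab (a point): middle of the guard's finger tab, a fin 9 mm thick (along the nest frame's y) that stands out forward and up at 45 degrees from the top front edge of the shut cover, 27 mm beyond that edge and 18 mm across; this point is 16 mm out from the edge and moves with the guard on a circle of radius 75 mm about guard_hinge
- guard_hinge (a point): middle of the guard's hinge axis, 6 mm above the deck
- fire (a joint): fire button under the guard, slide, m: 0 = up, 0.006 = fully pressed (downward, springs back; about 1 N to start, 4 N at the bottom)
- fire_top (a point): centre of the top of the yellow round fire button, 24 mm across; its top stands 22 mm above the deck, 28 mm in front of the guard's hinge
- tray_in (a point): centre of the inner floor of the pale wooden tray (fixed), 130 x 170 x 24 mm outside, walls 5 mm, grey lining on its floor; its y axis lies along the 170 mm side, z up
- pocket_compass: bystander: black round pocket compass, 48 mm across, 12 mm high, loose; origin at the centre of its underside
- stopwatch: bystander: white stopwatch, 76 x 53 x 14 mm, loose; origin at the centre of its underside
- spirit_level: bystander: white spirit level, 80 x 14 x 14 mm, loose; origin at the centre of its underside

How it is judged:
By the outcome, as a careful person would: the job done as asked, in the order asked, and still so for the second after the job is handed in, with the robot touching nothing.
Of bar_a, bar_b, bar_c only 2 to 3 are there at a start; the rules pass over those that are not, and their reading is None.
At some moment in a run one of bar_a, bar_b, bar_c may be knocked a few centimetres aside while the robot is not near it.
Once in a run the grip may slacken for a moment while it holds something.
It also fails if it takes over 210 s, if anything falls off the work surface, if the arm or the gripper's body presses on something with over 40 N, if the wrist force passes 120 N, or if a joint passes its speed limit or range.

## Working session

There is one attempt and no reset: what is moved stays moved. The work goes in short steps, Python scripts to look and compute and a shell command to move; the robot and the scene stay as the last step left them, time stands still between calls to the robot, and variables do not carry over. Pictures are saved under pics/ and viewed, at most 19 in all, crops included, and the job is handed in when it is done.

```bash
mkdir -p pics; ls; python3 - <<'E'
from plant import bot
import cv2,numpy as np
o=bot.get_obs();print(o)
for n in ["scene","top"]:
    im=bot.capture(n);cv2.imwrite(f"pics/{n}0.png",im[:,:,::-1])
    print(n,bot.camera_model(n))
    for t in ["bar_a_mid","bar_a_red","unit","nest","pole_red","pole_green","clamp_grip","guard","guard_tab","fire_top","tray_in","pocket_compass","stopwatch","spirit_level"]:
        try:
            r=bot.outline_of(t,n);print(t,[(round(d["p"],2),np.round(d["pixel"]).tolist(),int(d["mask"].sum())) for d in r[:4]])
        except Exception as e: print(t,e)
print(bot.camera_model("wrist"))
print(bot.get_obs()["time"])
E
```

```text
pics
{'time': 0.0, 'joint_positions': array([ 1.01202067e+00,  3.42720111e-01,  1.52505616e+00,  3.87187142e-06,
        1.27541030e+00, -1.46022408e-01]), 'dq': array([-0.00013595, -0.0004559 ,  0.00094265, -0.0002296 , -0.00087236,
        0.00025211]), 'tau': array([-1.50230029e-03, -4.31237984e+01, -2.44220102e+01,  7.17254123e-02,
        5.59319579e-02, -8.06133494e-05]), 'tool_pos': array([210.3539572 , 480.5471067 , 226.03267101]), 'tcp_rot': array([-3.14001623e+00, -2.35584732e-04,  2.72883809e+00]), 'contact_force': array([-0.56880232,  0.33152684,  0.33514224]), 'moment': array([ 0.03118165, -0.00518595, -0.01328536]), 'finger_force': 0.0, 'grip_width': 91.59592188895529}
scene {'fx': 434.5896064956171, 'fy': 434.5896064956171, 'cx': 316.2256557076454, 'cy': 197.33068326016644, 'position': array([-296.80015993,  475.21779148,  859.80335393]), 'orientation': array([-2.22471646, -0.00801531, -2.09261267])}
bar_a_mid [(0.73, [316.0, 218.0], 5580), (0.68, [231.0, 268.0], 192)]
bar_a_red [(0.73, [231.0, 267.0], 181)]
unit [(0.57, [317.0, 219.0], 5606)]
nest [(0.89, [317.0, 223.
[... 1174 characters left out ...]
191.0], 5197)]
tray_in [(0.7, [418.0, 182.0], 1939), (0.5, [327.0, 188.0], 5005), (0.37, [318.0, 162.0], 644)]
pocket_compass [(0.5, [270.0, 242.0], 134)]
stopwatch [(0.75, [368.0, 245.0], 198)]
spirit_level [(0.56, [225.0, 248.0], 131)]
{'fx': 350.0947094365423, 'fy': 350.0947094365423, 'cx': 321.47738392469904, 'cy': 201.88263730629188, 'T_tool_cam': array([[-4.07807499e-04, -9.64775765e-01, -2.63073290e-01,
         6.98543434e+01],
       [ 9.99999847e-01, -2.95192027e-04, -4.67600959e-04,
         4.42145455e-01],
       [ 3.73472935e-04, -2.63073441e-01,  9.64775738e-01,
        -1.58498225e+02],
       [ 0.00000000e+00,  0.00000000e+00,  0.00000000e+00,
         1.00000000e+00]])}
1.5
```

```bash
python3 - <<'E'
import cv2
a=cv2.imread("pics/top0.png")[110:310,170:470];cv2.imwrite("pics/t0c.png",cv2.resize(a,None,fx=2.66,fy=2.66,interpolation=cv2.INTER_CUBIC))
a=cv2.imread("pics/scene0.png")[140:350,180:440];cv2.imwrite("pics/s0c.png",cv2.resize(a,None,fx=2.8,fy=2.8,interpolation=cv2.INTER_CUBIC))
E
```

```text
(no output)
```

View pics/t0c.png

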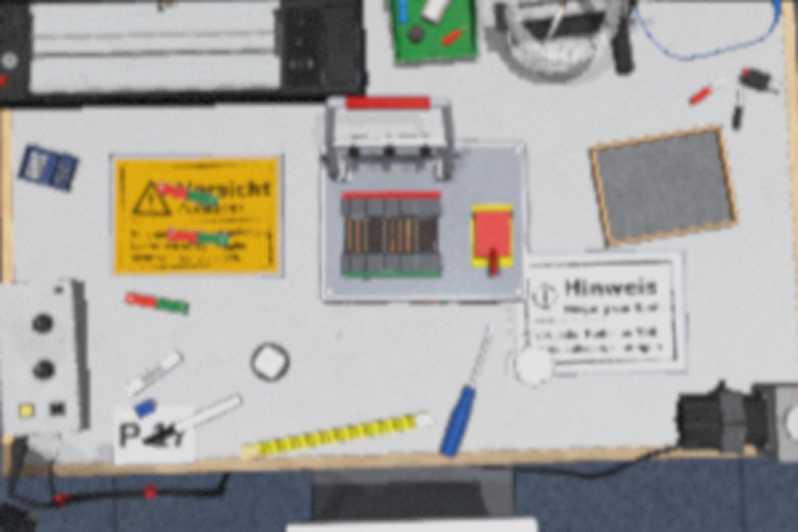

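View pics/s0c.png

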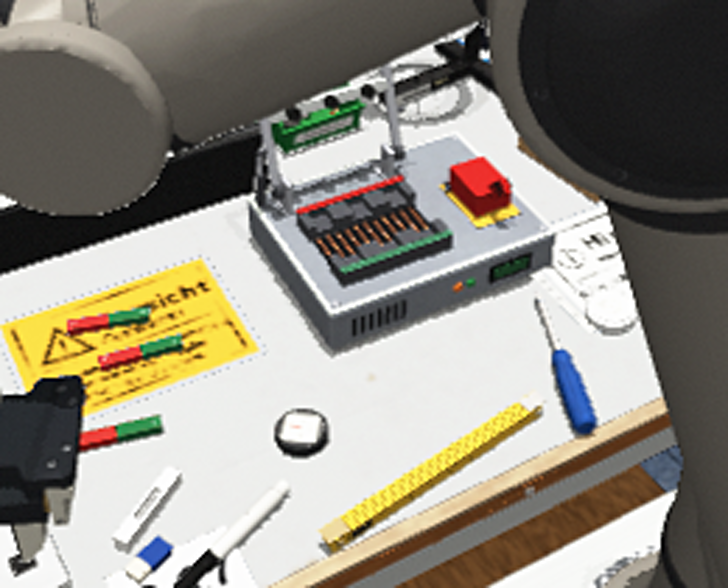

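The pictures show three bars on the left, red ends towards +y: top px (241,184), (244,199) and (229,223). The unit is at about (329,192) with its clamp open and guard shut, and the tray is at (420,180). Next I'll write the helpers and get coarse positions.

```bash
cat > h.py <<'E'
import numpy as np, cv2, time
from plant import bot
from scipy.spatial.transform import Rotation as R
def cam(name):
    m=bot.camera_model(name); K=np.array([m["fx"],m["fy"],m["cx"],m["cy"]])
    if "T_tool_cam" in m:
        o=bot.get_obs(); T=np.eye(4); T[:3,:3]=R.from_euler("xyz",o["tcp_rot"]).as_matrix(); T[:3,3]=o["tool_pos"]
        T=T@m["T_tool_cam"]
    else:
        T=np.eye(4); T[:3,:3]=R.from_euler("xyz",m["orientation"]).as_matrix(); T[:3,3]=m["position"]
    return K,T
def w(px,z,c):   # pixel(s) -> world at height z
    K,T=c; p=np.atleast_2d(px).astype(float)
    d=np.c_[(p[:,0]-K[2])/K[0],(p[:,1]-K[3])/K[1],np.ones(len(p))]@T[:3,:3].T
    return T[:3,3]+d*((z-T[2,3])/d[:,2])[:,None]
def proj(P,c):
    K,T=c; q=(np.atleast_2d(P)-T[:3,3])@T[:3,:3]
    return np.c_[K[0]*q[:,0]/q[:,2]+K[2],K[1]*q[:,1]/q[:,2]+K[3]]
def snap(name,save=None):
    c=cam(name); im=bot.capture(name)
    if save: cv2.imwrite(f"pics/{save}.png",im[:,:,::-1])
    return im,c
def blobs(im,col,amin=20):
    h=cv2.cvtColor(im,cv2.COLOR_RGB2HSV); H,S,V=h[...,0],h[...,1],h[...,2]
    m=((H<8)|(H>172))&(S>130)&(V>70) if col=="red" else (H>60)&(H<90)&(S>100)&(V>40)
    n,l,s,ce=cv2.connectedComponentsWithStats(m.astype(np.uint8))
    return [(ce[i],s[i,4],l==i) for i in range(1,n) if s[i,4]>=amin]
def bars(im,c,z=10.5,amin=20):  # pair red and green halves ~40 mm apart
    r=[(w(b[0],z,c)[0],b) for b in blobs(im,"red",amin)]; g=[(w(b[0],z,c)[0],b) for b in blobs(im,"green",amin)]
    out=[]
    for p,b in r:
        for q,d in g:
            L=np.linalg.norm(p-q)
            if 30<L<50: v=p-q; out.append((np.round((p+q)[:2]/2,1).tolist(),round(float(np.degrees(np.arctan2(v[1],v[0]))),1),round(float(L),1),int(b[1]),int(d[1])))
    return out
def go(x,y,z,yaw):  # shift in tool axes to a tool-down target, yaw deg
    o=bot.get_obs(); r=R.from_euler("xyz",o["tcp_rot"]); t=R.from_euler("xyz",[np.pi,0,np.radians(yaw)])
    print("d",np.round(r.inv().apply(np.array([x,y,z])-o["tool_pos"]),1),"rv",np.round((r.inv()*t).as_rotvec(),3))
def st():
    o=bot.get_obs(); print("t",round(o["time"],2),"p",np.round(o["tool_pos"],1),"rpy",np.round(np.degrees(o["tcp_rot"]),1),"F",np.round(o["contact_force"],1),"w",round(o["grip_width"],1),"f",round(o["finger_force"],1))
E
python3 - <<'E'
from h import *
im=cv2.imread("pics/top0.png")[:,:,::-1].copy(); c=cam("top")
print(bars(im,c,amin=8))
for nm,col,z in (("redstripe/others","red",72),("green","green",72)):
    for b in blobs(im,col,8): print(nm,np.round(b[0]),b[1],w(b[0],z,c)[0].round())
k=lambda x,y:(x/2.66+170,y/2.66+110)
print("unit corners",w([k(322,140),k(527,140),k(527,298),k(322,298)],54,c).round())
print("tray corners",w([k(590,148),k(720,127),k(737,222),k(608,245)],24,c).round())
print("bystanders",w([k(270,362),k(533,365),k(155,372)],12,c).round())
go(480,250,350,90)
E
```

```text
[([574.8, 275.0], 75.3, 39.4, 34, 19), ([518.6, 263.7], 83.0, 36.9, 31, 11), ([435.8, 315.0], 78.6, 36.9, 23, 23)]
redstripe/others [184.  67.] 13 [966. 445.  72.]
redstripe/others [282.  79.] 23 [913. 117.  72.]
redstripe/others [339. 124.] 10 [754. -69.  72.]
redstripe/others [170. 140.] 14 [718. 494.  72.]
redstripe/others [314. 148.] 128 [674.  16.  72.]
redstripe/others [432. 146.] 12 [ 670. -375.   72.]
redstripe/others [234. 181.] 34 [573. 283.  72.]
redstripe/others [318. 183.] 64 [559.   7.  72.]
redstripe/others [355. 198.] 208 [ 505. -112.   72.]
redstripe/others [238. 198.] 31 [516. 271.  72.]
redstripe/others [224. 223.] 23 [437. 320.  72.]
redstripe/others [226. 295.] 17 [204. 316.  72.]
redstripe/others [192. 297.] 14 [199. 425.  72.]
green [332. 108.] 1009 [807. -46.  72.]
green [245. 184.] 19 [563. 246.  72.]
green [249. 199.] 11 [512. 236.  72.]
green [234. 224.] 23 [430. 285.  72.]
unit corners [[ 631.   95.   54.]
 [ 624. -162.   54.]
 [ 425. -155.   54.]
 [ 433.  100.   54.]]
tray corners [[ 615. -245.   24.]
 [ 637. -412.   24.]
 [ 515. -428.   24.]
 [ 490. -263.   24.]]
bystanders [[ 355.  171.   12.]
 [ 341. -163.   12.]
 [ 347.  318.   12.]]
d [-339.4 -103.5 -123.3] rv [ 0.    -0.     1.158]
```

```bash
python3 -m jog '[[-43,-8,0,0,0,0],[-43,-8,0,0,0,0],[-43,-8,0,0,0,0],[-43,-8,0,0,0,0],[-43,-8,0,0,0,0],[-43,-8,0,0,0,0],[-43,-8,0,0,0,0],[-43,-8,0,0,0,0]]' 40
python3 -m jog '[[0,0,0,0,0,0.148],[0,0,0,0,0,0.148],[0,0,0,0,0,0.148],[0,0,0,0,0,0.148],[0,0,0,0,0,0.148],[0,0,0,0,0,0.148],[0,0,0,0,0,0.148],[0,0,0,0,0,0.148],[0,0,0,0,0,0.148],[0,0,0,0,0,0]]'
python3 - <<'E'
from h import *
st()
im,c=snap("wrist","w1")
B=bars(im,c,amin=100)
print(B)
for b in B: go(*b[0],60,b[1])
E
```

```text
time: 2.3
tool_pos: [501.4, 283.0, 226.8]
tcp_rot: [3.141, 0.0, 2.729]
contact_force: [0.7, -0.1, 0.3]
grip_width: 37.3
finger_force: 0.0
time: 3.3
tool_pos: [500.0, 284.3, 226.7]
tcp_rot: [3.142, -0.0, 1.395]
contact_force: [1.0, 0.3, 0.2]
grip_width: 36.4
finger_force: 0.0
t 3.3 p [500.  284.3 226.7] rpy [180.  -0.  80.] F [1.  0.3 0.2] w 36.4 f 0.0
[([438.6, 318.4], 77.8, 39.5, 523, 408), ([575.8, 276.2], 74.5, 39.0, 475, 376), ([520.3, 263.4], 82.7, 39.7, 401, 327)]
d [ 23.2 -66.3 166.7] rv [-0.    -0.     0.042]
d [  4.9  76.1 166.7] rv [-0.  -0.   0.1]
d [-17.2  23.5 166.7] rv [-0.    -0.    -0.043]
```

View pics/w1.png

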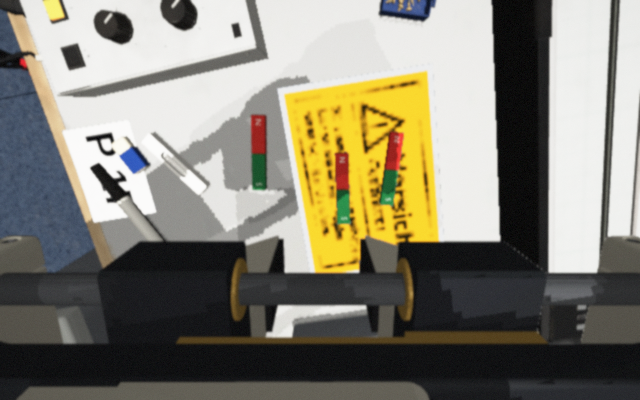

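```bash
python3 -m jog '[[-17,23.5,0,0,0,-0.043],[0,0,48,0,0,0],[0,0,48,0,0,0],[0,0,48,0,0,0],[0,0,40,0,0,0],[0,0,20,0,0,0],[0,0,10,0,0,0],[0,0,0,0,0,0],[0,0,8,0,0,0],[0,0,0,0,0,0]]'
python3 - <<'E'
from h import *
st();im,c=snap("wrist","w2");print(bars(im,c,amin=100))
E
python3 -m jog '[[0,0,0,0,0,0],[0,0,0,0,0,0],[0,0,0,0,0,0],[0,0,0,0,0,0],[0,0,0,0,0,0]]' 0
python3 -m jog '[[0,0,-20,0,0,0],[0,0,-40,0,0,0],[0,0,-40,0,0,0],[0,0,-40,0,0,0],[0,0,-40,0,0,0],[0,0,-40,0,0,0],[0,0,0,0,0,0]]'
python3 - <<'E'
from h import *
st();im,c=snap("wrist","w3")
for t in ["unit","tray_in"]: pass
go(470,-20,270,-2)
E
```

```text
time: 4.35
tool_pos: [520.6, 263.7, 5.2]
tcp_rot: [3.141, -0.001, 1.441]
contact_force: [-0.0, -0.0, -0.1]
grip_width: 36.5
finger_force: 0.0
t 4.35 p [520.6 263.7   5.2] rpy [179.9  -0.   82.5] F [-0.  -0.  -0.1] w 36.5 f 0.0
[([440.3, 319.3], 77.3, 37.8, 3847, 2895)]
time: 4.9
tool_pos: [520.4, 263.6, 5.1]
tcp_rot: [3.141, -0.0, 1.44]
contact_force: [-0.3, 1.1, 3.2]
grip_width: 14.3
finger_force: 30.0
time: 5.6
tool_pos: [522.7, 264.4, 230.8]
tcp_rot: [3.132, -0.005, 1.44]
contact_force: [0.5, -0.1, -0.6]
grip_width: 14.6
finger_force: 30.0
t 5.6 p [522.7 264.4 230.8] rpy [179.4  -0.3  82.5] F [ 0.5 -0.1 -0.6] w 14.6 f 30.0
d [-288.1  -13.7  -43.4] rv [ 0.002 -0.006  1.475]
```

View pics/w3.png

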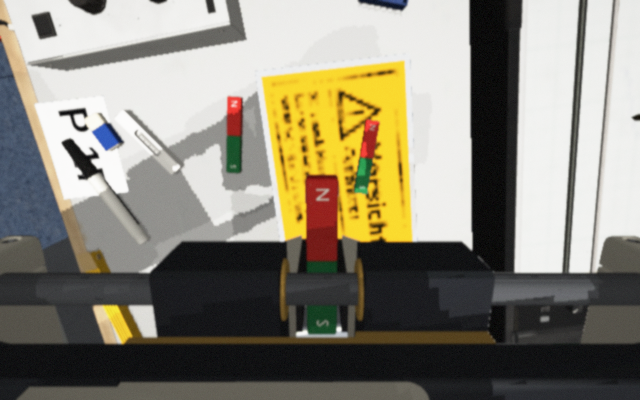

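```bash
python3 -m jog '[[-38,-6.7,-5,0,0,0],[-38,-6.7,-5,0,0,0],[-38,-6.7,-5,0,0,0],[-38,-6.7,-5,0,0,0],[-38,-6.7,-5,0,0,0],[-38,-6.7,-5,0,0,0],[-38,-6.7,-5,0,0,0],[-38,-6.7,-5,0,0,0]]'
python3 -m jog '[[0,0,0,0,0,0.1475],[0,0,0,0,0,0.1475],[0,0,0,0,0,0.1475],[0,0,0,0,0,0.1475],[0,0,0,0,0,0.1475],[0,0,0,0,0,0.1475],[0,0,0,0,0,0.1475],[0,0,0,0,0,0.1475],[0,0,0,0,0,0.1475],[0,0,0,0,0,0.1475],[0,0,0,0,0,0]]'
python3 - <<'E'
from h import *
st();im,c=snap("wrist","w4")
for col in("red","green"):
    for b in blobs(im,col,80): print(col,b[0].round(1),b[1],w(b[0],72,c)[0].round(1))
for t in ["bar_a_mid","unit","pole_red","pole_green","clamp_grip","guard","guard_tab","tray_in"]:
    print(t,[(round(d["p"],2),np.round(d["pixel"]).tolist(),int(d["mask"].sum())) for d in bot.outline_of(t,"wrist")[:3]])
E
```

```text
time: 6.45
tool_pos: [425.9, -32.0, 263.2]
tcp_rot: [-3.138, -0.0, 1.44]
contact_force: [0.3, -0.4, -1.5]
grip_width: 14.2
finger_force: 30.0
time: 7.55
tool_pos: [426.6, -30.8, 263.1]
tcp_rot: [-3.141, 0.003, -0.037]
contact_force: [0.5, -0.2, -0.4]
grip_width: 14.3
finger_force: 30.0
t 7.55 p [426.6 -30.8 263.1] rpy [-180.     0.2   -2.1] F [ 0.5 -0.2 -0.4] w 14.3 f 30.0
red [16.9 37.4] 430 [568.8 243.5  72. ]
red [270.1  36.7] 1289 [560.8  11.5  72. ]
red [405.6  93.8] 3286 [ 506.  -113.9   72. ]
red [ 13.8 165.9] 333 [451.1 278.7  72. ]
red [321.3 218. ] 2530 [384.6 -28.9  72. ]
green [53.2 46.2] 426 [560.2 212.1  72. ]
green [274.5 144.9] 843 [462.4  14.7  72. ]
green [ 46.8 171.5] 391 [444.3 246.9  72. ]
green [321.5 267.4] 297 [327.9 -26.9  72. ]
green [321.5 319.1] 752 [263.3 -24.5  72. ]
bar_a_mid [(0.86, [321.0, 234.0], 4045)]
unit [(0.81, [314.0, 84.0], 44225)]
pole_red [(0.74, [315.0, 83.0], 44403), (0.28, [35.0, 44.0], 1106)]
pole_green [(0.89, [314.0, 80.0], 44385), (0.59, [324.0, 234.0], 4000)]
clamp_grip [(0.77, [190.0, 5.0], 266), (0.23, [32.0, 169.0], 947)]
guard [(0.87, [406.0, 94.0], 3628), (0.69, [314.0, 84.0], 44365)]
guard_tab [(0.88, [407.0, 92.0], 3605), (0.45, [315.0, 82.0], 44356), (0.17, [323.0, 235.0], 4032)]
tray_in [(0.6, [577.0, 46.0], 11468), (0.23, [430.0, 225.0], 1364)]
```

View pics/w4.png

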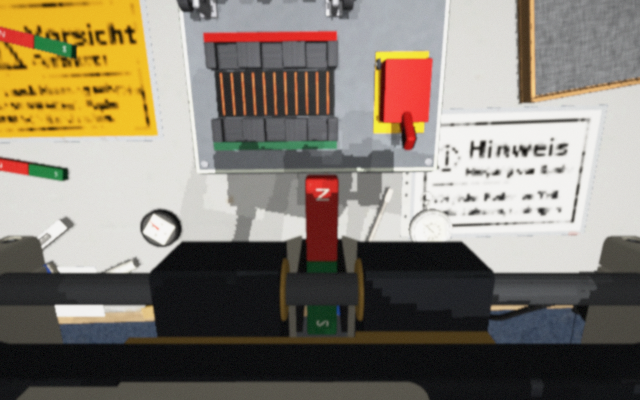

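```bash
python3 -m jog '[[0,0,40,0,0,0],[0,0,40,0,0,0],[0,0,20,0,0,0],[0,0,0,0,0,0],[0,0,0,0,0,0]]'
python3 - <<'E'
from h import *
st();im,c=snap("wrist","w5")
for col in("red","green"):
    for b in blobs(im,col,300):
        q=np.argwhere(b[2])[:,::-1]; q=w(q,72,c)[:,:2]
        r=cv2.minAreaRect(q.astype(np.float32)); print(col,b[0].round(1),b[1],np.round(q.mean(0),1),np.round(r[0],1),np.round(r[1],1),round(r[2],1))
x=im[0:240,170:470];cv2.imwrite("pics/w5c.png",cv2.resize(x,None,fx=2.5,fy=2.5,interpolation=cv2.INTER_CUBIC)[:,:,::-1])
E
```

```text
time: 8.5
tool_pos: [427.9, -31.0, 165.3]
tcp_rot: [-3.142, -0.001, -0.035]
contact_force: [0.9, -0.3, -1.0]
grip_width: 14.3
finger_force: 30.0
t 8.5 p [427.9 -31.  165.3] rpy [-180.   -0.   -2.] F [ 0.9 -0.3 -1. ] w 14.3 f 30.0
red [249.   10.6] 2629 [561.1  11.4] [561.  12.] [121.9   8.4] 88.5
red [440.2  91.6] 6711 [ 506.  -115.3] [ 495.1 -113.2] [49.4 86.4] 88.5
red [321.3 217.7] 2570 [418.  -30.5] [417.5 -30.6] [24.4 67.4] 88.0
green [257.5 161.9] 1667 [462.4  14.2] [462.4  14.4] [121.3   8. ] 88.5
green [321.2 318.3] 679 [331.8 -27.3] [331.5 -27.6] [22.4 25.3] 88.0
```

View pics/w5c.png

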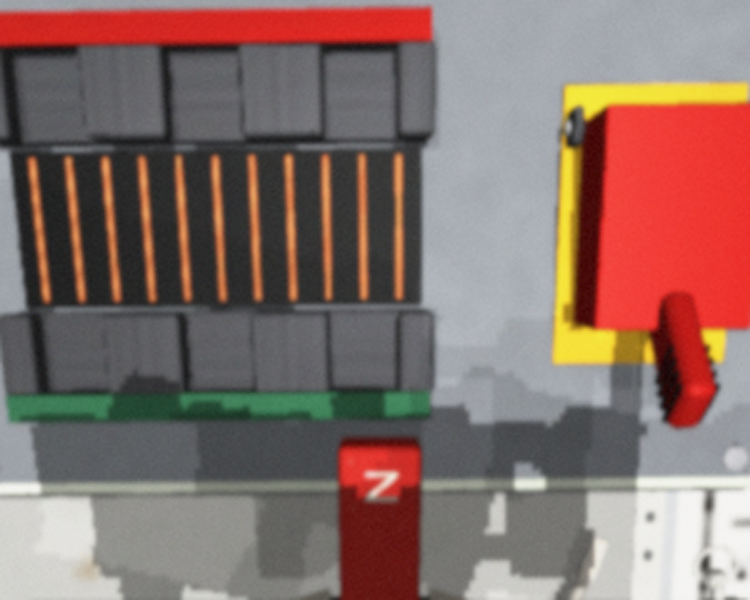

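The crop is clear. The slots line up along the unit, and the stripe midpoints put the nest at (511.7, 13.2) with yaw −1.5°. I'll go above the right nest.

```bash
python3 -m jog '[[27.5,-1.7,0,0,0,-0.009],[27.5,-1.7,0,0,0,0],[27.5,-1.7,0,0,0,0],[0,0,40,0,0,0],[0,0,33,0,0,0],[0,0,0,0,0,0],[0,0,0,0,0,0]]'
python3 - <<'E'
from h import *
st();im,c=snap("wrist","w6")
x=im[100:400,170:470];cv2.imwrite("pics/w6c.png",cv2.resize(x,None,fx=2,fy=2,interpolation=cv2.INTER_CUBIC)[:,:,::-1])
for col in("red","green"):
    for b in blobs(im,col,200):
        q=np.argwhere(b[2])[:,::-1]; print(col,b[0].round(1),q.min(0),q.max(0),w(b[0],72,c)[0].round(1),w(b[0],97,c)[0].round(1))
E
```

```text
time: 9.25
tool_pos: [510.9, -28.4, 93.2]
tcp_rot: [3.141, -0.002, -0.026]
contact_force: [0.3, 0.8, -0.0]
grip_width: 14.5
finger_force: 30.0
t 9.25 p [510.9 -28.4  93.2] rpy [ 1.8e+02 -1.0e-01 -1.5e+00] F [ 0.3  0.8 -0. ] w 14.5 f 30.0
red [239.2 151.9] [120 144] [359 161] [561.2  12.5  72. ] [564.2   6.6  97. ]
red [321.4 217.7] [304 175] [338 260] [524.7 -28.6  72. ] [532.8 -28.8  97. ]
red [485.8 227.7] [429 188] [533 273] [ 516.7 -117.8   72. ] [ 525.8 -105.6   97. ]
red [494.1 326.7] [487 305] [502 343] [ 454.6 -128.6   72. ] [ 472.4 -114.9   97. ]
green [321.6 267.4] [307 262] [336 272] [495.5 -28.   72. ] [507.6 -28.3  97. ]
green [321.5 318.7] [303 305] [340 333] [462.8 -27.1  72. ] [479.4 -27.5  97. ]
```

View pics/w6c.png

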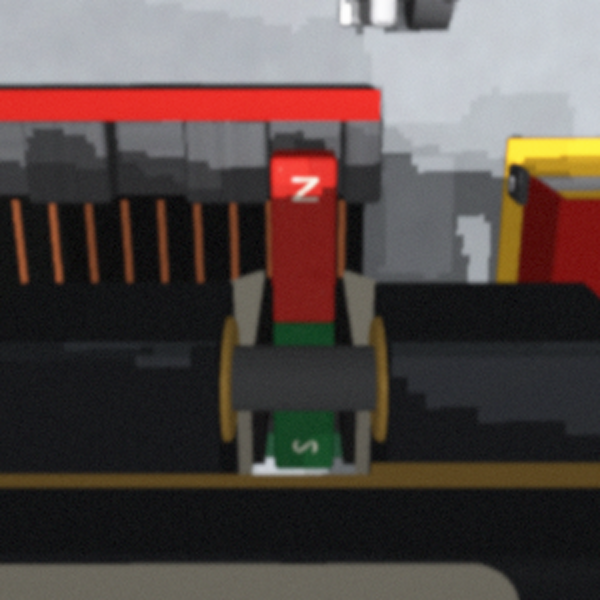

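```bash
python3 -m jog '[[0,0.5,10,0,0,0],[0,0,7,0,0,0],[0,0,4,0,0,0],[0,0,4,0,0,0],[0,0,1,0,0,0],[0,0,0,0,0,0],[0,0,0,0,0,0]]'
python3 -m jog '[[0,0,0,0,0,0],[0,0,0,0,0,0],[0,0,0,0,0,0]]' 27
python3 -m jog '[[0,0,-15,0,0,0],[0,0,-20,0,0,0],[0,0,-40,0,0,0],[-27,0,-25,0,0,0],[-27,0,0,0,0,0],[-27,0,0,0,0,0],[0,0,0,0,0,0]]'
python3 - <<'E'
from h import *
st();im,c=snap("wrist","w7")
for z in (72.5,10.5): print(bars(im,c,z,amin=100))
x=im[0:240,170:470];cv2.imwrite("pics/w7c.png",cv2.resize(x,None,fx=2.5,fy=2.5,interpolation=cv2.INTER_CUBIC)[:,:,::-1])
E
```

```text
time: 10.0
tool_pos: [510.0, -28.7, 67.0]
tcp_rot: [3.141, -0.001, -0.026]
contact_force: [-4.7, 1.7, 12.8]
grip_width: 14.2
finger_force: 30.0
time: 10.3
tool_pos: [510.1, -28.7, 65.6]
tcp_rot: [-3.142, -0.0, -0.026]
contact_force: [0.5, -0.4, -0.1]
grip_width: 24.7
finger_force: 0.0
time: 11.0
tool_pos: [426.1, -26.1, 165.6]
tcp_rot: [-3.141, 0.002, -0.026]
contact_force: [0.0, -0.7, 1.0]
grip_width: 24.9
finger_force: 0.0
t 11.0 p [426.1 -26.1 165.6] rpy [-1.8e+02  1.0e-01 -1.5e+00] F [ 0.  -0.7  1. ] w 24.9 f 0.0
[([511.0, -28.7], -1.3, 39.1, 1419, 1202)]
[([514.1, -28.9], -1.3, 48.8, 1419, 1202)]
```

View pics/w7c.png

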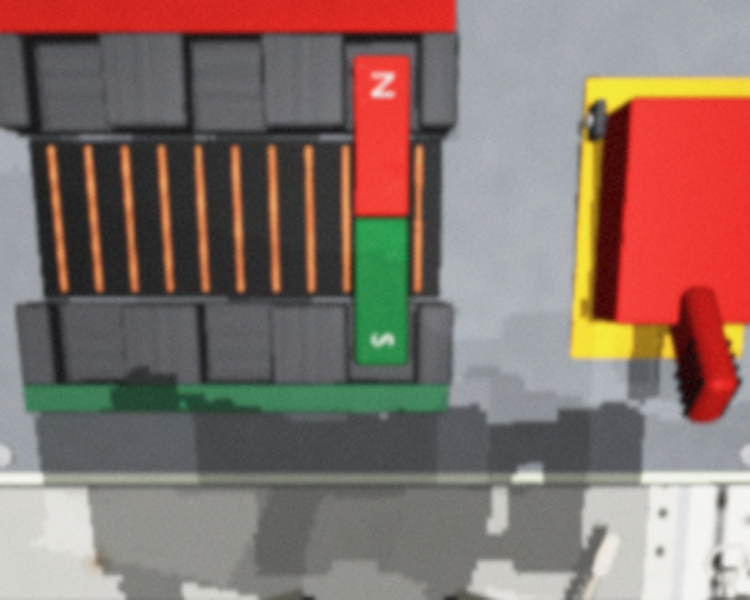

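The first bar is seated flat with its red end to the back (crop px (382,210)). On to the next one.

```bash
python3 -m jog '[[8,-39,-8,0,0,0],[8,-39,-8,0,0,0],[8,-39,-8,0,0,0],[8,-39,-8,0,0,0],[8,-39,-8,0,0,0],[8,-39,-8,0,0,0],[8,-39,-8,0,0,0],[8,-39,-8,0,0,0]]' 40
python3 -m jog '[[0,0,0,0,0,-0.139],[0,0,0,0,0,-0.139],[0,0,0,0,0,-0.139],[0,0,0,0,0,-0.139],[0,0,0,0,0,-0.139],[0,0,0,0,0,-0.139],[0,0,0,0,0,-0.139],[0,0,0,0,0,-0.139],[0,0,0,0,0,-0.139],[0,0,0,0,0,-0.139],[0,0,0,0,0,0]]'
python3 - <<'E'
from h import *
st();im,c=snap("wrist","w8")
B=bars(im,c,amin=100);print(B)
for b in B: go(*b[0],5,b[1])
E
```

```text
time: 11.85
tool_pos: [502.2, 285.9, 229.6]
tcp_rot: [-3.141, -0.001, -0.026]
contact_force: [1.3, 0.0, -0.3]
grip_width: 36.7
finger_force: 0.0
time: 12.95
tool_pos: [501.9, 284.1, 229.2]
tcp_rot: [3.142, -0.0, 1.365]
contact_force: [0.7, 0.5, -0.8]
grip_width: 37.0
finger_force: 0.0
t 12.95 p [501.9 284.1 229.2] rpy [180.   -0.   78.2] F [ 0.7  0.5 -0.8] w 37.0 f 0.0
[([438.5, 318.2], 77.8, 39.6, 500, 417), ([575.7, 276.1], 74.1, 39.3, 466, 365)]
d [ 20.2 -69.  224.3] rv [-0.    -0.     0.003]
d [  7.6  73.9 224.3] rv [-0.    -0.     0.068]
```

```bash
python3 -m jog '[[7.6,37,0,0,0,0.068],[0,37,30,0,0,0],[0,0,48,0,0,0],[0,0,48,0,0,0],[0,0,48,0,0,0],[0,0,30,0,0,0],[0,0,12,0,0,0],[0,0,0,0,0,0],[0,0,9,0,0,0],[0,0,0,0,0,0]]'
python3 -m jog '[[0,0,0,0,0,0],[0,0,0,0,0,0],[0,0,0,0,0,0],[0,0,0,0,0,0],[0,0,0,0,0,0]]' 0
python3 -m jog '[[0,0,-20,0,0,0],[0,0,-40,0,0,0],[0,0,-40,0,0,0],[0,0,-40,0,0,0],[0,0,-40,0,0,0],[-36,-9,-20,0,0,0],[-36,-9,0,0,0,0],[-36,-9,0,0,0,0],[-36,-9,0,0,0,0],[-36,-9,0,0,0,0],[-36,-9,0,0,0,0],[-36,-9,0,0,0,0]]'
python3 -m jog '[[-36,-9,0,0,0,0],[0,0,0,0,0,0.147],[0,0,0,0,0,0.147],[0,0,0,0,0,0.147],[0,0,0,0,0,0.147],[0,0,0,0,0,0.147],[0,0,0,0,0,0.147],[0,0,0,0,0,0.147],[0,0,0,0,0,0.147],[0,0,0,0,0,0.147],[0,0,0,0,0,0]]'
python3 - <<'E'
from h import *
st();im,c=snap("wrist","w9")
for b in blobs(im,"red",300)+blobs(im,"green",300): print(b[0].round(1),b[1],w(b[0],bot.get_obs()["tool_pos"][2]+6,c)[0].round(1))
go(511.7,13.2,92,-1.5)
E
```

```text
time: 14.0
tool_pos: [575.2, 273.7, 5.6]
tcp_rot: [3.14, -0.001, 1.295]
contact_force: [0.5, 0.4, 0.6]
grip_width: 36.7
finger_force: 0.0
time: 14.5
tool_pos: [574.9, 273.5, 5.5]
tcp_rot: [3.141, -0.001, 1.296]
contact_force: [-0.6, -0.2, 3.5]
grip_width: 14.4
finger_force: 30.0
time: 15.7
tool_pos: [444.3, 46.9, 204.6]
tcp_rot: [-3.141, 0.0, 1.296]
contact_force: [0.8, -0.3, -1.0]
grip_width: 14.4
finger_force: 30.0
time: 16.8
tool_pos: [426.8, 15.8, 204.6]
tcp_rot: [-3.141, 0.0, -0.029]
contact_force: [-0.0, 0.0, -1.6]
grip_width: 14.5
finger_force: 30.0
t 16.8 p [426.8  15.8 204.6] rpy [-180.     0.    -1.6] F [-0.   0.  -1.6] w 14.5 f 30.0
[321.2  20.3] 1879 [531.3  12.9 210.6]
[375.3  61.6] 1067 [515.4  -8.6 210.6]
[485.4  91.3] 5098 [502.6 -54.5 210.6]
[ 12.6 172.7] 376 [474.2 150.9 210.6]
[321.2 212.4] 2529 [452.   15.2 210.6]
[373.  114.2] 908 [494.7  -7.9 210.6]
[321.3 151.5] 1297 [479.6  14.4 210.6]
[ 47.4 178.7] 532 [471.1 136.1 210.6]
[321.5 264.4] 470 [426.1  15.9 210.6]
[321.1 316.4] 537 [398.1  16.9 210.6]
d [ 84.9   0.6 112.6] rv [-0.     0.     0.002]
```

```bash
python3 -m jog '[[27.5,0.2,20,0,0,0],[27.5,0.2,20,0,0,0],[27,0.2,20,0,0,0],[0,0,30,0,0,0],[0,0,22,0,0,0],[0,0,10,0,0,0],[0,0,5,0,0,0],[0,0,5,0,0,0],[0,0,4,0,0,0],[0,0,1,0,0,0],[0,0,0,0,0,0]]'
python3 -m jog '[[0,0,0,0,0,0],[0,0,0,0,0,0],[0,0,0,0,0,0]]' 25
python3 -m jog '[[0,0,-15,0,0,0],[0,0,-20,0,0,0],[0,0,-40,0,0,0],[-27,0,-25,0,0,0],[-27,0,0,0,0,0],[-27,0,0,0,0,0],[0,0,0,0,0,0]]'
python3 - <<'E'
from h import *
st();im,c=snap("wrist","w10")
print(bars(im,c,72.5,amin=100)); print(bars(im,c,10.5,amin=100))
E
```

```text
time: 17.95
tool_pos: [509.2, 12.9, 68.1]
tcp_rot: [3.142, -0.001, -0.027]
contact_force: [0.1, 0.2, -0.8]
grip_width: 14.4
finger_force: 30.0
time: 18.25
tool_pos: [509.2, 12.9, 68.0]
tcp_rot: [3.142, -0.001, -0.027]
contact_force: [0.1, 0.0, 0.1]
grip_width: 22.6
finger_force: 0.0
time: 18.95
tool_pos: [425.1, 15.6, 168.0]
tcp_rot: [-3.141, 0.002, -0.027]
contact_force: [0.1, 0.3, -0.2]
grip_width: 22.7
finger_force: 0.0
t 18.95 p [425.1  15.6 168. ] rpy [-1.8e+02  1.0e-01 -1.5e+00] F [ 0.1  0.3 -0.2] w 22.7 f 0.0
[([512.7, 13.0], -1.8, 39.1, 1449, 1202), ([510.8, -28.2], -1.9, 40.3, 1432, 1219)]
[([516.5, 12.8], -1.8, 48.7, 1449, 1202)]
```

Two bars are in. Now the third.

```bash
python3 -m jog '[[8,-38,-8,0,0,0],[8,-38,-8,0,0,0],[8,-38,-8,0,0,0],[8,-38,-8,0,0,0],[8,-38,-8,0,0,0],[8,-38,-8,0,0,0],[8,-38,-8,0,0,0]]' 40
python3 -m jog '[[0,0,0,0,0,-0.139],[0,0,0,0,0,-0.139],[0,0,0,0,0,-0.139],[0,0,0,0,0,-0.139],[0,0,0,0,0,-0.139],[0,0,0,0,0,-0.139],[0,0,0,0,0,-0.139],[0,0,0,0,0,-0.139],[0,0,0,0,0,-0.139],[0,0,0,0,0,-0.139],[0,0,0,0,0,0]]'
python3 - <<'E'
from h import *
st();im,c=snap("wrist","w11")
B=bars(im,c,amin=100);print(B)
for b in B: go(*b[0],5,b[1])
E
```

```text
time: 19.7
tool_pos: [492.3, 281.6, 223.9]
tcp_rot: [-3.141, -0.001, -0.027]
contact_force: [1.6, -0.4, -0.5]
grip_width: 36.6
finger_force: 0.0
time: 20.8
tool_pos: [492.1, 279.9, 223.5]
tcp_rot: [3.141, -0.0, 1.364]
contact_force: [0.2, -0.4, -0.3]
grip_width: 36.8
finger_force: 0.0
t 20.8 p [492.1 279.9 223.5] rpy [180.   -0.   78.2] F [ 0.2 -0.4 -0.3] w 36.8 f 0.0
[([438.5, 318.2], 78.0, 39.2, 511, 428)]
d [ 26.2 -60.4 218.5] rv [ 0.    -0.    -0.002]
```

```bash
python3 -m jog '[[13,-30,0,0,0,0],[13.2,-30.4,30,0,0,0],[0,0,48,0,0,0],[0,0,48,0,0,0],[0,0,48,0,0,0],[0,0,24,0,0,0],[0,0,12,0,0,0],[0,0,0,0,0,0],[0,0,9,0,0,0],[0,0,0,0,0,0]]'
python3 -m jog '[[0,0,0,0,0,0],[0,0,0,0,0,0],[0,0,0,0,0,0],[0,0,0,0,0,0],[0,0,0,0,0,0]]' 0
python3 -m jog '[[0,0,-20,0,0,0],[0,0,-40,0,0,0],[0,0,-40,0,0,0],[0,0,-40,0,0,0],[0,0,-40,0,0,0],[-32.5,5.5,-20,0,0,0],[-32.5,5.5,0,0,0,0],[-32.5,5.5,0,0,0,0],[-32.5,5.5,0,0,0,0],[-32.5,5.5,0,0,0,0],[-32.5,5.5,0,0,0,0],[-32.5,5.5,0,0,0,0]]'
python3 -m jog '[[-32.5,5.5,0,0,0,0],[0,0,0,0,0,0.139],[0,0,0,0,0,0.139],[0,0,0,0,0,0.139],[0,0,0,0,0,0.139],[0,0,0,0,0,0.139],[0,0,0,0,0,0.139],[0,0,0,0,0,0.139],[0,0,0,0,0,0.139],[0,0,0,0,0,0.139],[0,0,0,0,0,0.139],[0,0,0,0,0,0]]'
python3 - <<'E'
from h import *
st();im,c=snap("wrist","w12")
for b in blobs(im,"red",300)+blobs(im,"green",300): print(b[0].round(1),b[1],w(b[0],bot.get_obs()["tool_pos"][2]+6,c)[0].round(1))
go(512.8,55.2,92,-1.5)
print(bars(im,c,72.5,amin=100))
E
```

```text
time: 21.85
tool_pos: [438.1, 317.9, 5.2]
tcp_rot: [3.141, -0.001, 1.362]
contact_force: [-0.3, -0.2, -0.5]
grip_width: 36.9
finger_force: 0.0
time: 22.35
tool_pos: [437.8, 317.8, 5.3]
tcp_rot: [3.141, -0.001, 1.363]
contact_force: [-1.5, 0.1, 4.7]
grip_width: 14.2
finger_force: 30.0
time: 23.55
tool_pos: [427.8, 85.8, 204.6]
tcp_rot: [-3.141, 0.0, 1.363]
contact_force: [-0.3, 0.0, -1.2]
grip_width: 14.0
finger_force: 30.0
time: 24.75
tool_pos: [426.6, 54.1, 204.5]
tcp_rot: [-3.142, 0.001, -0.028]
contact_force: [-0.2, 0.8, -1.7]
grip_width: 14.5
finger_force: 30.0
t 24.75 p [426.6  54.1 204.5] rpy [-180.     0.    -1.6] F [-0.2  0.8 -1.7] w 14.5 f 30.0
[371.3  18.5] 1951 [531.2  31.5 210.6]
[371.2  58.9] 1061 [516.4  31.4 210.6]
[424.9  59.7] 1120 [515.4   9.6 210.6]
[536.   89.9] 5167 [502.4 -37.1 210.6]
[321.3 217. ] 2553 [449.6  53.6 210.6]
[369. 112.] 898 [495.5  32.2 210.6]
[420.9 113. ] 997 [494.4  10.3 210.6]
[367.4 149.7] 1226 [479.6  32.7 210.6]
[321.4 266.8] 328 [424.7  54.3 210.6]
[321.5 318.1] 646 [396.9  55.1 210.6]
d [ 86.1  -3.1 112.5] rv [-0.     0.     0.002]
[([512.6, 13.4], -2.0, 39.8, 1061, 898), ([510.6, -28.3], -1.8, 40.0, 1120, 997), ([381.6, 55.6], -1.6, 47.4, 2553, 328)]
```

```bash
python3 -m jog '[[28.3,-1,20,0,0,0],[28.3,-1,20,0,0,0],[28.3,-1,20,0,0,0],[0,0,30,0,0,0],[0,0,22,0,0,0],[0,0,10,0,0,0],[0,0,5,0,0,0],[0,0,5,0,0,0],[0,0,4,0,0,0],[0,0,1,0,0,0],[0,0,0,0,0,0]]'
python3 -m jog '[[0,0,0,0,0,0],[0,0,0,0,0,0],[0,0,0,0,0,0]]' 25
python3 -m jog '[[0,0,-15,0,0,0],[0,0,-20,0,0,0],[0,0,-40,0,0,0],[-27,0,-25,0,0,0],[-27,0,0,0,0,0],[-27,0,0,0,0,0],[0,0,0,0,0,0]]'
python3 - <<'E'
from h import *
st();im,c=snap("wrist","w13")
print(bars(im,c,72.5,amin=100))
t,ct=snap("top","t2"); s,cs=snap("scene","s2")
q=[(b[0].round(1).tolist(),int(b[1])) for b in blobs(t,"red",60)]; print(q,[w(a,245,ct)[0].round(1).tolist() for a,_ in q])
for t in ["clamp_grip"]:
  for cm,cc in(("top",ct),("scene",cs)): print(cm,[(round(d["p"],2),np.round(d["pixel"]).tolist()) for d in bot.outline_of(t,cm)[:3]])
E
```

```text
time: 25.9
tool_pos: [512.1, 54.9, 68.2]
tcp_rot: [-3.142, -0.001, -0.027]
contact_force: [0.3, -0.1, -0.3]
grip_width: 14.6
finger_force: 30.0
time: 26.2
tool_pos: [512.1, 54.9, 68.1]
tcp_rot: [-3.142, -0.001, -0.027]
contact_force: [0.6, -0.5, 0.5]
grip_width: 22.4
finger_force: 0.0
time: 26.9
tool_pos: [427.9, 57.3, 168.0]
tcp_rot: [-3.141, 0.002, -0.027]
contact_force: [0.9, 0.2, 0.9]
grip_width: 22.9
finger_force: 0.0
t 26.9 p [427.9  57.3 168. ] rpy [-1.8e+02  1.0e-01 -1.5e+00] F [0.9 0.2 0.9] w 22.9 f 0.0
[([512.6, 13.3], -1.9, 39.5, 1433, 1207), ([513.4, 54.8], -1.6, 39.1, 1413, 1194), ([510.9, -28.1], -1.6, 40.0, 1540, 1313)]
[([314.2, 148.3], 128), ([317.8, 183.0], 73), ([354.6, 198.1], 207)] [[643.4, 12.6, 245.0], [539.9, 5.0, 245.0], [492.1, -101.6, 245.0]]
top [(0.58, [318.0, 157.0]), (0.5, [337.0, 185.0]), (0.4, [356.0, 198.0])]
scene [(0.56, [276.0, 153.0])]
```

View pics/w13.png

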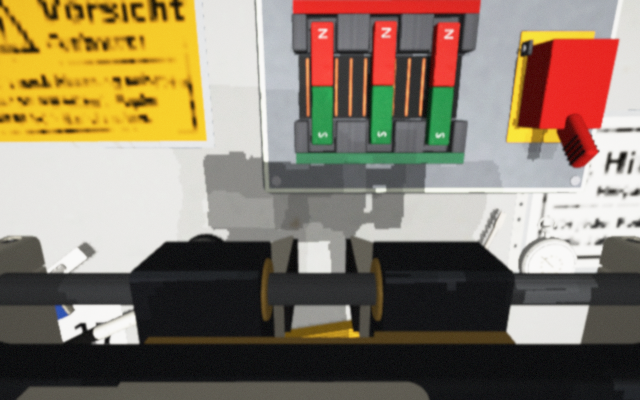

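All three are seated with red to the back. Next I'll move above the clamp grip with the fingers across it.

```bash
python3 -m jog '[[0,0,-44,0,0,0],[0,0,-44,0,0,0],[0,0,-44,0,0,0]]' 45
python3 -m jog '[[0,0,0,0,0,-0.143],[0,0,0,0,0,-0.143],[0,0,0,0,0,-0.143],[0,0,0,0,0,-0.143],[0,0,0,0,0,-0.143],[0,0,0,0,0,-0.143],[0,0,0,0,0,-0.143],[0,0,0,0,0,-0.143],[0,0,0,0,0,-0.143],[0,0,0,0,0,-0.143],[0,0,0,0,0,-0.141],[0,0,0,0,0,0]]'
python3 -m jog '[[-7,36.5,0,0,0,0],[-7,36.5,0,0,0,0],[-7,36.5,0,0,0,0],[-7,36.5,0,0,0,0],[-7,36.5,0,0,0,0],[-7,36.5,0,0,0,0],[0,0,0,0,0,0],[0,0,0,0,0,0]]'
python3 - <<'E'
from h import *
st();im,c=snap("wrist","w14")
for b in blobs(im,"red",200):
    q=np.argwhere(b[2])[:,::-1]; print(b[0].round(1),b[1],q.min(0),q.max(0),w([b[0],q.min(0),q.max(0)],240,c).round(1).tolist())
go(645,10,219,88.5)
E
```

```text
time: 27.45
tool_pos: [431.3, 57.0, 301.1]
tcp_rot: [-3.141, 0.001, -0.027]
contact_force: [1.0, -0.5, 0.3]
grip_width: 39.7
finger_force: 0.0
time: 28.65
tool_pos: [431.5, 57.0, 299.5]
tcp_rot: [-3.141, -0.0, 1.545]
contact_force: [0.1, -0.8, -0.3]
grip_width: 41.5
finger_force: 0.0
time: 29.45
tool_pos: [649.0, 8.9, 298.0]
tcp_rot: [-3.139, -0.0, 1.541]
contact_force: [0.4, 0.8, -0.1]
grip_width: 41.5
finger_force: 0.0
t 29.45 p [649.    8.9 298. ] rpy [-179.9   -0.    88.3] F [ 0.4  0.8 -0.1] w 41.5 f 0.0
[607.6  56.7] 424 [597  46] [619  67] [[817.1, 102.2, 240.0], [810.0, 108.1, 240.0], [824.6, 96.4, 240.0]]
[242.1 169.2] 892 [235 116] [249 223] [[601.1, 43.3, 240.0], [599.7, 75.7, 240.0], [602.4, 7.7, 240.0]]
[213.4 133.6] 586 [195 126] [233 142] [[585.5, 65.6, 240.0], [574.9, 70.5, 240.0], [597.0, 60.3, 240.0]]
[315.8 206.8] 2796 [304 145] [327 272] [[646.3, 17.4, 240.0], [640.5, 57.1, 240.0], [652.3, -28.8, 240.0]]
[216.8 172.1] 551 [199 165] [236 180] [[585.1, 41.9, 240.0], [574.4, 46.7, 240.0], [596.6, 36.5, 240.0]]
[219.  207.9] 508 [202 201] [237 215] [[583.9, 18.5, 240.0], [573.5, 23.5, 240.0], [595.1, 13.4, 240.0]]
d [ 0.6 -3.3 80. ] rv [-0.002 -0.    -0.003]
```

View pics/w14.png

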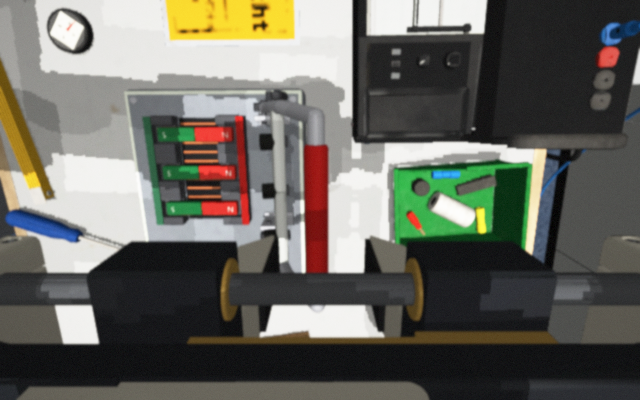

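```bash
python3 -m jog '[[0,-3,30,0,0,0],[0,0,30,0,0,0],[0,0,14,0,0,0],[0,0,5,0,0,0],[0,0,0,0,0,0]]'
python3 -m jog '[[0,0,0,0,0,0],[0,0,0,0,0,0],[0,0,0,0,0,0],[0,0,0,0,0,0],[0,0,0,0,0,0]]' 0
```

```text
time: 30.0
tool_pos: [645.1, 9.6, 221.3]
tcp_rot: [3.141, -0.0, 1.543]
contact_force: [0.9, 1.1, -0.1]
grip_width: 41.2
finger_force: 0.0
time: 30.5
tool_pos: [645.4, 9.2, 221.4]
tcp_rot: [-3.142, 0.0, 1.544]
contact_force: [-2.7, -0.1, 4.3]
grip_width: 14.6
finger_force: 30.0
```

```bash
python3 -m jog '[[0,-13.6,-4.3,0,0,0],[0,-14,-3.1,0,0,0],[0,-14.2,-1.9,0,0,0],[0,-14.3,-0.6,0,0,0],[0,-14.3,0.6,0,0,0],[0,-14.2,1.9,0,0,0],[0,-14,3.1,0,0,0],[0,-13.6,4.3,0,0,0],[0,-13.2,5.5,0,0,0],[0,-12.7,6.6,0,0,0]]'
python3 -m jog '[[0,-12.1,7.7,0,0,0],[0,-11.4,8.7,0,0,0],[0,-10.5,9.7,0,0,0],[0,-9.7,10.5,0,0,0],[0,-8.7,11.4,0,0,0],[0,-7.7,12.1,0,0,0],[0,-6.6,12.7,0,0,0],[0,-5.5,13.2,0,0,0],[0,-4.3,13.6,0,0,0],[0,-3.1,14,0,0,0],[0,-1.9,14.2,0,0,0],[0,0,0,0,0,0]]'
```

```text
time: 31.5
tool_pos: [508.9, 13.2, 209.5]
tcp_rot: [3.136, -0.0, 1.544]
contact_force: [3.3, 2.3, 1.1]
grip_width: 14.9
finger_force: 30.0
time: 32.7
tool_pos: [426.0, 15.5, 79.9]
tcp_rot: [-3.141, -0.001, 1.544]
contact_force: [1.1, 2.7, -4.7]
grip_width: 15.1
finger_force: 30.0
```

```bash
python3 -m jog '[[0,0,2,0,0,0],[0,0,0,0,0,0],[0,0,0,0,0,0],[0,0,0,0,0,0],[0,0,0,0,0,0],[0,0,0,0,0,0]]' 45
python3 -m jog '[[0,0,-15,0,0,0],[0,0,-35,0,0,0],[0,0,-45,0,0,0],[0,0,-45,0,0,0],[0,0,-40,0,0,0],[0,0,0,0,0,0]]'
python3 - <<'E'
from h import *
st();im,c=snap("wrist","w15")
for b in blobs(im,"red",200):
    q=np.argwhere(b[2])[:,::-1]; print(b[0].round(1),b[1],q.min(0),q.max(0),w([b[0]],100,c).round(1).tolist())
t,ct=snap("top","t3")
for b in blobs(t,"red",60): print("top",b[0].round(1),b[1],w(b[0],100,ct)[0].round(1))
E
```

```text
time: 33.3
tool_pos: [426.3, 15.1, 79.0]
tcp_rot: [3.141, -0.0, 1.544]
contact_force: [-0.7, 0.7, -0.2]
grip_width: 41.1
finger_force: 0.0
time: 33.9
tool_pos: [428.7, 14.8, 264.0]
tcp_rot: [3.131, 0.001, 1.544]
contact_force: [-0.1, -0.7, 0.3]
grip_width: 41.1
finger_force: 0.0
t 33.9 p [428.7  14.8 264. ] rpy [1.794e+02 1.000e-01 8.850e+01] F [-0.1 -0.7  0.3] w 41.1 f 0.0
[448.1 174. ] 954 [440 116] [457 233] [[550.3, 20.8, 100.0]]
[428.8 135.9] 439 [415 127] [444 144] [[530.2, 56.6, 100.0]]
[316.6 181.6] 1539 [309 133] [324 232] [[426.8, 17.1, 100.0]]
[425.7 177.2] 416 [413 169] [440 185] [[529.4, 18.3, 100.0]]
[422.3 216. ] 401 [410 208] [436 224] [[528.0, -19.9, 100.0]]
top [317.9 182.9] 68 [555.9   6.6 100. ]
top [354.6 198.1] 207 [ 502.6 -110.3  100. ]
```

View pics/w15.png

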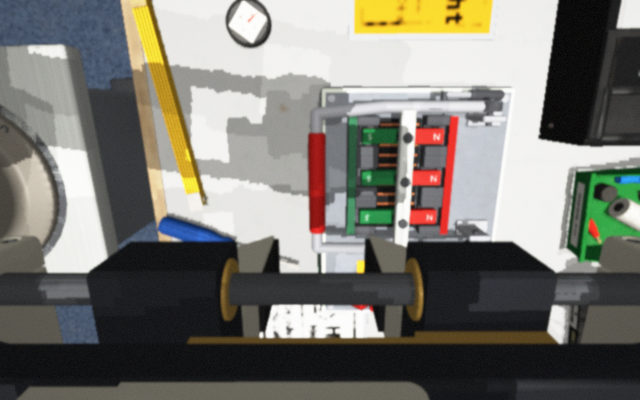

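The clamp is down: the grip is at px (317,181) and the beam lies over the bars. Now I'll look at the guard.

```bash
python3 -m jog '[[0,0,0,0,0,0.143],[0,0,0,0,0,0.143],[0,0,0,0,0,0.143],[0,0,0,0,0,0.143],[0,0,0,0,0,0.143],[0,0,0,0,0,0.143],[0,0,0,0,0,0.143],[0,0,0,0,0,0.143],[0,0,0,0,0,0.143],[0,0,0,0,0,0.143],[0,0,0,0,0,0.141],[0,0,0,0,0,0]]' 30
python3 -m jog '[[-3,43,25,0,0,0],[-3,43,25,0,0,0],[-3,43,25,0,0,0],[0,0,0,0,0,0],[0,0,0,0,0,0]]'
python3 - <<'E'
from h import *
st();im,c=snap("wrist","w16")
for b in blobs(im,"red",300):
    q=np.argwhere(b[2])[:,::-1]; r=cv2.minAreaRect(w(q,86,c)[:,:2].astype(np.float32)); print(b[0].round(1),b[1],q.min(0),q.max(0),r)
x=im[0:240,200:440];cv2.imwrite("pics/w16c.png",cv2.resize(x,None,fx=2.5,fy=2.5,interpolation=cv2.INTER_CUBIC)[:,:,::-1])
E
```

```text
time: 35.2
tool_pos: [425.3, 15.3, 257.1]
tcp_rot: [-3.141, 0.004, -0.028]
contact_force: [0.1, 0.0, 0.7]
grip_width: 27.2
finger_force: 0.0
time: 35.7
tool_pos: [412.8, -113.8, 182.6]
tcp_rot: [-3.14, 0.003, -0.027]
contact_force: [-0.1, 0.6, 0.5]
grip_width: 27.4
finger_force: 0.0
t 35.7 p [ 412.8 -113.8  182.6] rpy [-179.9    0.2   -1.5] F [-0.1  0.6  0.5] w 27.4 f 0.0
[128.7   0.6] 380 [44  0] [220   2] ((553.76416015625, 6.157325744628906), (114.94743347167969, 1.1685553789138794), 88.40370178222656)
[79.  33.6] 1069 [63  9] [94 57] ((535.4656372070312, 44.67518997192383), (16.792415618896484, 29.321754455566406), 88.34010314941406)
[138.5  33.7] 1121 [124   8] [155  57] ((534.6566772460938, 4.60094690322876), (17.391149520874023, 29.901182174682617), 88.4163818359375)
[197.5  34.3] 1057 [184  10] [211  57] ((532.9882202148438, -34.2496337890625), (16.03030014038086, 28.713125228881836), 88.4162826538086)
[315.2  72.8] 5571 [283  26] [347 147] ((495.7188415527344, -111.54379272460938), (42.8912239074707, 79.80180358886719), 88.40928649902344)
[135.3 195.4] 2689 [ 67 186] [205 205] ((423.1958312988281, 25.747098922729492), (105.17935943603516, 14.76278305053711), 88.45392608642578)
```

View pics/w16c.png

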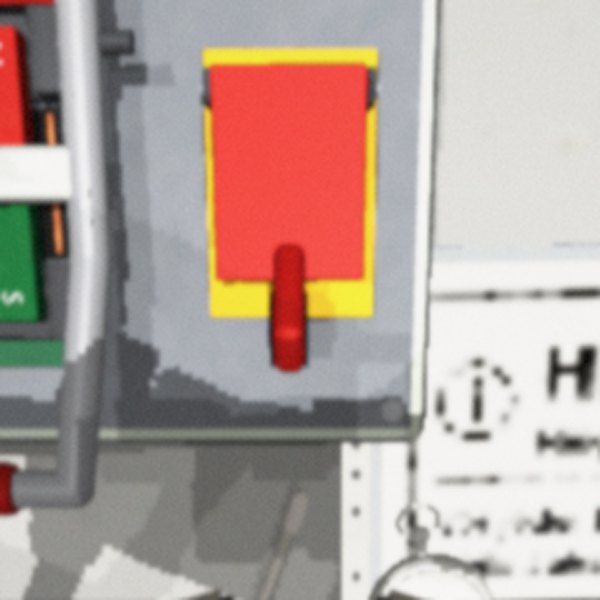

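```bash
python3 - <<'E'
from h import *
c=cam("wrist")
print(w([(315.7,26),(315.5,112),(284.8,70),(346.8,70)],86,c).round(1))
print("tip",w([(315.2,148)],105,c).round(1),w([(315.2,148)],100,c).round(1))
E
```

```text
[[ 536.6 -112.5   86. ]
 [ 481.1 -110.6   86. ]
 [ 509.6  -90.4   86. ]
 [ 508.5 -133.    86. ]]
tip [[ 458. -110.  105.]] [[ 457.4 -109.9  100. ]]
```

```bash
python3 -m jog '[[27,-2.5,15,0,0,0],[27,-2.5,25,0,0,0],[0,0,25,0,0,0],[0,0,18,0,0,0],[0,0,8,0,0,0],[0,0,0,0,0,0],[0,0,0,0,0,0]]'
python3 -m jog '[[0,0,0,0,0,0],[0,0,0,0,0,0],[0,0,0,0,0,0],[0,0,0,0,0,0],[0,0,0,0,0,0]]' 0
```

```text
time: 36.45
tool_pos: [468.5, -109.6, 93.8]
tcp_rot: [3.141, -0.002, -0.026]
contact_force: [-0.3, 0.0, -0.1]
grip_width: 27.5
finger_force: 0.0
time: 36.95
tool_pos: [468.1, -110.7, 93.4]
tcp_rot: [3.14, -0.001, -0.027]
contact_force: [-1.1, -4.9, 5.8]
grip_width: 9.0
finger_force: 30.0
```

Gripped at 9.0 mm, the fin's thickness. Lifting along the arc.

```bash
python3 -m jog '[[5.7,0,-8.8,0,0,0],[6.9,0,-7.9,0,0,0],[7.9,0,-6.9,0,0,0],[8.8,0,-5.7,0,0,0],[9.5,0,-4.4,0,0,0],[10,0,-3.1,0,0,0],[10.3,0,-1.6,0,0,0],[10.5,0,-0.2,0,0,0],[10.4,0,1.3,0,0,0],[10.1,0,2.7,0,0,0],[9.6,0,4.1,0,0,0],[0,0,0,0,0,0]]'
python3 -m jog '[[0,0,0,0,0,0],[0,0,0,0,0,0],[0,0,0,0,0,0]]' 30
python3 -m jog '[[0,0,-20,0,0,0],[0,0,-35,0,0,0],[0,0,-35,0,0,0],[-45,0,0,0,0,0],[-45,0,0,0,0,0],[-45,0,0,0,0,0],[0,0,0,0,0,0]]' 0
python3 - <<'E'
from h import *
st();im,c=snap("wrist","w17")
x=im[0:260,200:440];cv2.imwrite("pics/w17c.png",cv2.resize(x,None,fx=2,fy=2)[:,:,::-1])
h=cv2.cvtColor(im,cv2.COLOR_RGB2HSV)
m=((h[...,0]>20)&(h[...,0]<34)&(h[...,1]>120)).astype(np.uint8)
n,l,s,ce=cv2.connectedComponentsWithStats(m)
for i in range(1,n):
    if s[i,4]>80: print("yel",ce[i].round(1),s[i],w(ce[i],76,c)[0].round(1))
E
```

```text
time: 38.15
tool_pos: [569.3, -113.3, 123.7]
tcp_rot: [3.141, -0.003, -0.027]
contact_force: [-0.0, -3.2, 4.9]
grip_width: 8.6
finger_force: 30.0
time: 38.45
tool_pos: [567.2, -112.2, 122.9]
tcp_rot: [-3.141, 0.001, -0.027]
contact_force: [0.0, 0.1, -0.2]
grip_width: 26.2
finger_force: 0.0
time: 39.15
tool_pos: [426.8, -107.3, 212.5]
tcp_rot: [-3.139, 0.005, -0.028]
contact_force: [0.2, -0.6, -0.3]
grip_width: 0.4
finger_force: 0.0
t 39.15 p [ 426.8 -107.3  212.5] rpy [-179.9    0.3   -1.6] F [ 0.2 -0.6 -0.3] w 0.4 f 0.0
yel [25.8 77.4] [   0    0   63  140 5991] [526.5 125.7  76. ]
yel [324.2  51.5] [303  46  44  12 512] [ 538.8 -112.3   76. ]
yel [324.6 102.6] [ 294   63   62   78 3641] [ 500.5 -111.7   76. ]
yel [324.7  94.8] [310  79  30  32 754] [ 506.6 -111.8   76. ]
yel [127.6 322.5] [  65  305  122   36 2082] [301.1  84.4  76. ]
```

View pics/w17c.png

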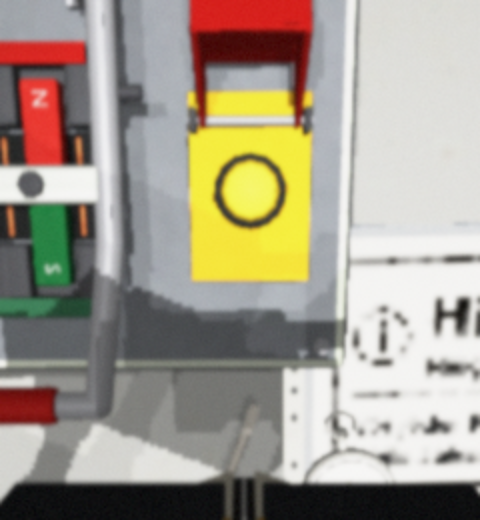

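```bash
python3 -m jog '[[40,1,20,0,0,0],[39.3,1.1,30,0,0,0],[0,0,40,0,0,0],[0,0,30,0,0,0],[0,0,12,0,0,0],[0,0,0,0,0,0],[0,0,0,0,0,0]]'
python3 -m jog '[[0,0,3,0,0,0],[0,0,3,0,0,0],[0,0,2,0,0,0],[0,0,2,0,0,0],[0,0,1,0,0,0],[0,0,0,0,0,0],[0,0,0,0,0,0]]'
```

```text
time: 39.9
tool_pos: [512.9, -113.6, 82.4]
tcp_rot: [3.141, -0.002, -0.027]
contact_force: [-0.2, 0.9, -0.9]
grip_width: -0.0
finger_force: 0.0
time: 40.6
tool_pos: [512.2, -113.5, 70.7]
tcp_rot: [3.141, -0.001, -0.027]
contact_force: [2.4, -0.7, 3.5]
grip_width: 0.8
finger_force: 1.5
```

```bash
python3 -m jog '[[0,0,1,0,0,0],[0,0,1,0,0,0],[0,0,1,0,0,0],[0,0,0,0,0,0],[0,0,0,0,0,0],[0,0,0,0,0,0]]'
python3 -m jog '[[0,0,1,0,0,0],[0,0,0,0,0,0],[0,0,0,0,0,0]]'
```

```text
time: 41.2
tool_pos: [512.4, -113.6, 69.3]
tcp_rot: [3.141, -0.002, -0.027]
contact_force: [-2.1, 1.2, 18.6]
grip_width: 0.1
finger_force: 9.5
time: 41.5
tool_pos: [512.4, -113.6, 69.0]
tcp_rot: [3.141, -0.003, -0.027]
contact_force: [-3.9, 1.1, 26.1]
grip_width: 0.5
finger_force: 12.8
```

Fully pressed: 26 N with the travel bottomed out. Next I'll shut the guard from behind.

```bash
python3 -m jog '[[0,0,-35,0,0,0],[0,0,-50,0,0,0],[0,0,-50,0,0,0],[41,-0.7,0,0,0,0],[41,-0.7,0,0,0,0],[41,-0.7,0,0,0,0],[0,0,40,0,0,0],[0,0,40,0,0,0],[0,0,24,0,0,0],[0,0,0,0,0,0]]'
python3 -m jog '[[-11,0,0,0,0,0],[-11,0,0,0,0,0],[-11,0,0,0,0,0],[-11,0,0,0,0,0],[-11,0,0,0,0,0],[-11,0,0,0,0,0],[-11,0,0,0,0,0],[-11,0,0,0,0,0],[-11,0,0,0,0,0],[-11,0,0,0,0,0],[0,0,0,0,0,0],[0,0,0,0,0,0]]'
python3 - <<'E'
from h import *
st();t,ct=snap("top","t4")
for b in blobs(t,"red",40): print(b[0].round(1),b[1],w(b[0],86,ct)[0].round(1))
E
```

```text
time: 42.5
tool_pos: [631.3, -113.5, 92.1]
tcp_rot: [-3.139, 0.011, -0.027]
contact_force: [-1.1, 0.8, 0.6]
grip_width: 0.3
finger_force: 0.0
time: 43.7
tool_pos: [525.4, -111.8, 98.3]
tcp_rot: [3.141, -0.002, -0.027]
contact_force: [0.4, 0.1, 0.3]
grip_width: 0.7
finger_force: 0.0
t 43.7 p [ 525.4 -111.8   98.3] rpy [ 1.8e+02 -1.0e-01 -1.6e+00] F [0.4 0.1 0.3] w 0.7 f 0.0
[312.9 183. ] 49 [557.2  23.1  86. ]
[304. 190.] 41 [535.3  52.9  86. ]
[355.  203.8] 72 [ 485.1 -111.9   86. ]
[312.4 223.5] 79 [425.4  28.7  86. ]
```

```bash
python3 -m jog '[[0,0,-40,0,0,0],[0,0,-45,0,0,0],[-37,0,0,0,0,0],[-37,0,0,0,0,0],[-37,0,0,0,0,0],[0,0,0,0,0,0]]' 45
python3 - <<'E'
from h import *
st();im,c=snap("wrist","w18")
for b in blobs(im,"red",300):
    q=np.argwhere(b[2])[:,::-1]; r=cv2.minAreaRect(w(q,86,c)[:,:2].astype(np.float32)); print(b[0].round(1),b[1],np.round(r[0],1),np.round(r[1],1))
x=im[0:240,60:440];cv2.imwrite("pics/w18c.png",cv2.resize(x,None,fx=2,fy=2)[:,:,::-1])
E
```

```text
time: 44.35
tool_pos: [410.3, -107.8, 182.1]
tcp_rot: [-3.14, 0.003, -0.028]
contact_force: [0.7, 1.0, 1.4]
grip_width: 40.1
finger_force: 0.0
t 44.35 p [ 410.3 -107.8  182.1] rpy [-179.9    0.2   -1.6] F [0.7 1.  1.4] w 40.1 f 0.0
[85.9 29.2] 1091 [535.3  44.9] [17.  29.1]
[145.9  29.6] 1120 [534.5   5.1] [16.9 29.7]
[205.1  30.1] 1062 [532.7 -34. ] [16.1 28.5]
[323.7  68.7] 5639 [ 495.7 -111.4] [42.  79.2]
[142.8 192.2] 2674 [423.1  25.2] [105.1  14.7]
```

View pics/w18c.png

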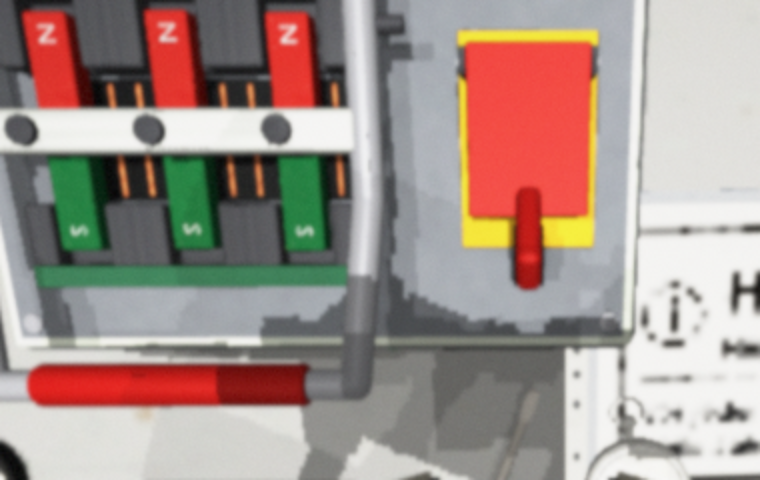

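The guard is shut again, with the same outline as at the start. Now the clamp comes back open.

```bash
python3 -m jog '[[4.5,-41,0,0,0,0],[4.5,-41,0,0,0,0],[4,-41,0,0,0,0],[0,0,0,0,0,0]]'
python3 -m jog '[[0,0,0,0,0,-0.143],[0,0,0,0,0,-0.143],[0,0,0,0,0,-0.143],[0,0,0,0,0,-0.143],[0,0,0,0,0,-0.143],[0,0,0,0,0,-0.143],[0,0,0,0,0,-0.143],[0,0,0,0,0,-0.143],[0,0,0,0,0,-0.143],[0,0,0,0,0,-0.143],[0,0,0,0,0,-0.141],[0,0,0,0,0,0]]'
python3 - <<'E'
from h import *
st();go(426,15,79.5,88.5)
E
```

```text
time: 44.8
tool_pos: [431.9, 17.9, 182.5]
tcp_rot: [-3.14, -0.001, -0.022]
contact_force: [1.1, -0.4, -0.3]
grip_width: 41.2
finger_force: 0.0
time: 46.0
tool_pos: [431.5, 13.5, 182.3]
tcp_rot: [3.141, 0.0, 1.545]
contact_force: [-0.7, -0.5, 0.5]
grip_width: 41.4
finger_force: 0.0
t 46.0 p [431.5  13.5 182.3] rpy [180.    0.   88.5] F [-0.7 -0.5  0.5] w 41.4 f 0.0
d [  1.4  -5.6 102.8] rv [0.001 0.    0.   ]
```

```bash
python3 -m jog '[[1.4,-5.6,40,0,0,0],[0,0,35,0,0,0],[0,0,20,0,0,0],[0,0,8,0,0,0],[0,0,0,0,0,0]]'
python3 -m jog '[[0,0,0,0,0,0],[0,0,0,0,0,0],[0,0,0,0,0,0],[0,0,0,0,0,0],[0,0,0,0,0,0]]' 0
python3 -m jog '[[0,1.9,-14.2,0,0,0],[0,3.1,-14,0,0,0],[0,4.3,-13.6,0,0,0],[0,5.5,-13.2,0,0,0],[0,6.6,-12.7,0,0,0],[0,7.7,-12.1,0,0,0],[0,8.7,-11.4,0,0,0],[0,9.7,-10.5,0,0,0],[0,10.5,-9.7,0,0,0],[0,11.4,-8.7,0,0,0],[0,12.1,-7.7,0,0,0]]'
python3 -m jog '[[0,12.7,-6.6,0,0,0],[0,13.2,-5.5,0,0,0],[0,13.6,-4.3,0,0,0],[0,14,-3.1,0,0,0],[0,14.2,-1.9,0,0,0],[0,14.3,-0.6,0,0,0],[0,14.3,0.6,0,0,0],[0,14.2,1.9,0,0,0],[0,14,3.1,0,0,0],[0,13.6,4.3,0,0,0],[0,0,0,0,0,0]]'
```

```text
time: 46.5
tool_pos: [424.8, 15.4, 78.7]
tcp_rot: [-3.14, -0.0, 1.541]
contact_force: [0.3, 0.2, 0.2]
grip_width: 41.0
finger_force: 0.0
time: 47.0
tool_pos: [426.0, 15.5, 80.1]
tcp_rot: [3.138, 0.0, 1.544]
contact_force: [4.9, 0.6, 2.3]
grip_width: 14.9
finger_force: 30.0
time: 48.1
tool_pos: [501.7, 13.6, 207.8]
tcp_rot: [-3.131, 0.0, 1.544]
contact_force: [-13.0, 0.2, 12.4]
grip_width: 15.0
finger_force: 30.0
time: 49.2
tool_pos: [644.7, 9.4, 218.2]
tcp_rot: [-3.141, 0.0, 1.544]
contact_force: [2.8, -1.5, -1.5]
grip_width: 14.8
finger_force: 30.0
```

```bash
python3 -m jog '[[0,0,0,0,0,0],[0,0,0,0,0,0],[0,0,0,0,0,0],[0,0,-25,0,0,0],[0,0,-45,0,0,0],[0,-44,-10,0,0,0],[0,-44,0,0,0,0],[0,-44,0,0,0,0],[0,-44,0,0,0,0],[0,-41,0,0,0,0],[0,0,0,0,0,0]]' 45
python3 -m jog '[[0,0,0,0,0,0.143],[0,0,0,0,0,0.143],[0,0,0,0,0,0.143],[0,0,0,0,0,0.143],[0,0,0,0,0,0.143],[0,0,0,0,0,0.143],[0,0,0,0,0,0.143],[0,0,0,0,0,0.143],[0,0,0,0,0,0.143],[0,0,0,0,0,0.143],[0,0,0,0,0,0.141],[0,0,0,0,0,0]]' 25
python3 - <<'E'
from h import *
st();im,c=snap("wrist","w19"); B=bars(im,c,72.5,amin=100); print(B)
for b in B: go(*b[0],66,b[1])
t,ct=snap("top","t5")
print([(b[0].round(1).tolist(),int(b[1]),w(b[0],238,ct)[0].round(1).tolist()) for b in blobs(t,"red",60)])
# tray lining
h=cv2.cvtColor(t,cv2.COLOR_RGB2HSV)
for cm,cc in(("top",ct),("wrist",c)):
    for d in bot.outline_of("tray_in",cm)[:2]:
        q=np.argwhere(d["mask"])[:,::-1]; r=cv2.minAreaRect(w(q,24,cc)[:,:2].astype(np.float32)); print(cm,d["p"],np.round(d["pixel"]),r)
E
```

```text
time: 50.3
tool_pos: [422.3, 16.3, 299.9]
tcp_rot: [-3.141, -0.0, 1.544]
contact_force: [-0.0, -1.0, -0.5]
grip_width: 41.4
finger_force: 0.0
time: 51.5
tool_pos: [427.5, 15.6, 299.5]
tcp_rot: [-3.141, -0.001, -0.028]
contact_force: [1.1, -1.2, -0.7]
grip_width: 23.0
finger_force: 0.0
t 51.5 p [427.5  15.6 299.5] rpy [-180.    -0.    -1.6] F [ 1.1 -1.2 -0.7] w 23.0 f 0.0
[([512.7, 54.4], -1.1, 40.6, 594, 507), ([512.4, 13.0], -2.0, 39.7, 602, 507), ([510.4, -28.2], -2.0, 40.6, 595, 507)]
d [ 84.2 -40.9 233.5] rv [-0.    -0.001 -0.005]
d [ 84.9   0.5 233.5] rv [-0.    -0.001  0.011]
d [ 83.9  41.8 233.5] rv [-0.    -0.001  0.011]
[([314.2, 148.2], 130, [644.8, 12.9, 238.0]), ([317.7, 183.0], 74, [540.8, 5.5, 238.0]), ([354.6, 198.2], 210, [492.3, -102.0, 238.0])]
top 0.76 [418. 182.] ((564.4031982421875, -335.89947509765625), (135.83065795898438, 178.98863220214844), 7.761528491973877)
top 0.59 [370. 244.] ((341.88690185546875, -163.14422607421875), (49.367759704589844, 49.50898361206055), 61.70699691772461)
wrist 0.82 [587.  50.] ((556.296630859375, -297.2030944824219), (115.80790710449219, 115.39517974853516), 7.6888813972473145)
```

Clamp open, bars still seated. Now to the tray at (564,−336), yaw 7.7°. The right bar goes first.

```bash
python3 -m jog '[[28,14,30,0,0,0],[28,14,45,0,0,0],[28,14,45,0,0,0],[0,0,45,0,0,0],[0,0,35,0,0,0],[0,0,20,0,0,0],[0,0,0,0,0,0],[0,0,8,0,0,0],[0,0,4,0,0,0],[0,0,0,0,0,0]]' 25
python3 -m jog '[[0,0,0,0,0,0],[0,0,0,0,0,0],[0,0,0,0,0,0],[0,0,0,0,0,0],[0,0,0,0,0,0]]' 0
python3 -m jog '[[0,0,-10,0,0,0],[0,0,-25,0,0,0],[0,0,-45,0,0,0],[0,0,-45,0,0,0],[8.7,43.4,-10,0,0,0],[8.7,43.4,0,0,0,0],[8.7,43.4,0,0,0,0],[8.7,43.4,0,0,0,0],[8.7,43.4,0,0,0,0],[8.7,43.4,0,0,0,0],[8.7,43.4,0,0,0,0],[8.7,43.4,0,0,0,0]]'
python3 -m jog '[[0,0,0,0,0,-0.08],[0,0,0,0,0,-0.08],[0,0,30,0,0,0],[0,0,0,0,0,0],[0,0,0,0,0,0]]'
python3 - <<'E'
from h import *
st();im,c=snap("wrist","w20")
go(570,-377.5,40,7.7)
x=im[0:400,100:540];cv2.imwrite("pics/w20c.png",cv2.resize(x,None,fx=1.5,fy=1.5)[:,:,::-1])
E
```

```text
time: 52.7
tool_pos: [505.5, -26.1, 75.6]
tcp_rot: [3.142, -0.001, -0.027]
contact_force: [-0.3, -0.1, -0.5]
grip_width: 22.9
finger_force: 0.0
time: 53.2
tool_pos: [505.2, -26.1, 75.3]
tcp_rot: [-3.142, -0.0, -0.027]
contact_force: [0.4, 0.0, -0.2]
grip_width: 1.0
finger_force: 0.0
time: 54.4
tool_pos: [565.2, -376.8, 211.0]
tcp_rot: [3.141, -0.0, -0.027]
contact_force: [0.5, -0.5, 0.7]
grip_width: 0.3
finger_force: 0.0
time: 54.9
tool_pos: [565.0, -374.9, 180.4]
tcp_rot: [-3.141, 0.001, 0.133]
contact_force: [0.1, 0.1, 0.3]
grip_width: 0.5
finger_force: 0.0
t 54.9 p [ 565.  -374.9  180.4] rpy [-179.9    0.     7.6] F [0.1 0.1 0.3] w 0.5 f 0.0
d [  4.    2.8 141.3] rv [ 0.001 -0.001 -0.002]
```

View pics/w20c.png

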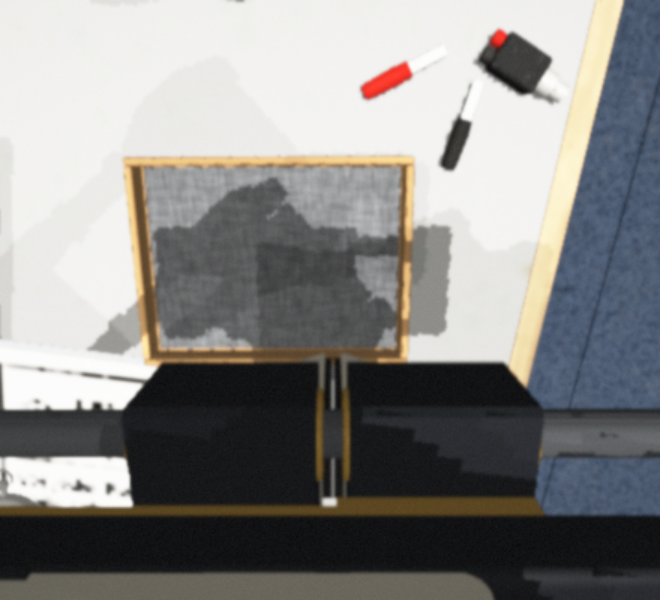

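The descent was cut short by the speed limit: the fingers closed above the bar, and the width of 1 mm shows an empty grip. The tray itself is clear and square to the tool. Going back with smaller steps.

```bash
python3 - <<'E'
from h import *
c=cam("wrist"); k=lambda x,y:(x/1.5+100,y/1.5)
q=w([k(124,158),k(414,156),k(406,363),k(150,363)],24,c); print(q.round(1),q.mean(0).round(1))
E
python3 -m jog '[[0,0,0,0,0,0.08],[0,0,0,0,0,0.08],[-8,-43,-3,0,0,0],[-8,-43,-3,0,0,0],[-8,-43,-3,0,0,0],[-8,-43,-3,0,0,0],[-8,-43,-3,0,0,0],[-8,-43,-3,0,0,0],[-8,-43,-3,0,0,0],[-8,-43,-3,0,0,0],[0,0,0,0,0,0]]' 25
python3 - <<'E'
from h import *
st();go(510.6,-28.5,66.5,-1.6)
im,c=snap("wrist","w21");print(bars(im,c,72.5,amin=80))
E
```

```text
[[ 621.5 -246.2   24. ]
 [ 644.8 -412.6   24. ]
 [ 517.6 -429.7   24. ]
 [ 495.9 -266.3   24. ]] [ 570.  -338.7   24. ]
time: 56.05
tool_pos: [510.5, -25.1, 206.6]
tcp_rot: [-3.141, -0.003, -0.022]
contact_force: [0.1, -0.6, 0.4]
grip_width: 22.9
finger_force: 0.0
t 56.05 p [510.5 -25.1 206.6] rpy [-179.9   -0.2   -1.3] F [ 0.1 -0.6  0.4] w 22.9 f 0.0
d [ -0.2   3.6 140.1] rv [-0.001 -0.003  0.006]
[([513.5, 54.5], -1.5, 40.5, 863, 757), ([512.9, 12.8], -0.9, 40.7, 831, 684), ([511.1, -28.7], -1.2, 39.9, 778, 675)]
```

```bash
python3 -m jog '[[0,3.6,20,0,0,0.006],[0,0,30,0,0,0],[0,0,30,0,0,0],[0,0,25,0,0,0],[0,0,15,0,0,0],[0,0,10,0,0,0],[0,0,6,0,0,0],[0,0,3,0,0,0],[0,0,0,0,0,0],[0,0,0,0,0,0]]'
python3 - <<'E'
from h import *
st();go(510.6,-28.5,66.5,-1.6)
E
```

```text
time: 57.1
tool_pos: [511.8, -33.7, 66.4]
tcp_rot: [3.141, -0.003, -0.034]
contact_force: [0.3, -0.1, 0.5]
grip_width: 23.0
finger_force: 0.3
t 57.1 p [511.8 -33.7  66.4] rpy [180.   -0.2  -1.9] F [ 0.3 -0.1  0.5] w 23.0 f 0.3
d [-1.3 -5.2 -0.1] rv [ 0.    -0.003 -0.006]
```

```bash
python3 -m jog '[[0,-2.6,0,0,0,0],[0,-2.6,0,0,0,-0.006],[0,0,0,0,0,0],[0,0,0,0,0,0]]'
python3 -m jog '[[0,0,0,0,0,0],[0,0,0,0,0,0],[0,0,0,0,0,0],[0,0,0,0,0,0],[0,0,0,0,0,0]]' 0
python3 -m jog '[[0,0,-6,0,0,0],[0,0,-14,0,0,0],[0,0,-30,0,0,0],[0,0,-40,0,0,0],[0,0,-40,0,0,0],[0,0,0,0,0,0],[0,0,0,0,0,0]]'
python3 - <<'E'
from h import *
st();im,c=snap("wrist","w22");z=bot.get_obs()["tool_pos"][2]
print(bars(im,c,72.5,amin=80))
for b in blobs(im,"red",300)+blobs(im,"green",300): print(b[0].round(1),b[1],w(b[0],z+5,c)[0].round(1))
E
```

```text
time: 57.5
tool_pos: [510.7, -27.8, 64.9]
tcp_rot: [-3.142, 0.0, -0.027]
contact_force: [0.4, 0.5, -0.4]
grip_width: 22.9
finger_force: 0.0
time: 58.0
tool_pos: [510.6, -27.9, 65.0]
tcp_rot: [-3.141, 0.0, -0.027]
contact_force: [-0.3, -0.1, -0.7]
grip_width: 14.4
finger_force: 30.0
time: 58.7
tool_pos: [511.0, -27.9, 196.1]
tcp_rot: [3.141, -0.002, -0.027]
contact_force: [-1.5, -0.7, -2.4]
grip_width: 14.2
finger_force: 30.0
t 58.7 p [511.  -27.9 196.1] rpy [ 1.8e+02 -1.0e-01 -1.6e+00] F [-1.5 -0.7 -2.4] w 14.2 f 30.0
[([513.6, 54.6], -1.6, 40.7, 919, 801), ([512.8, 12.8], -0.9, 40.6, 864, 734), ([491.3, -7.1], -93.2, 40.4, 2634, 734), ([467.7, -26.7], -1.4, 45.1, 2634, 238)]
[270.8 136.1] 1658 [570.7  -7.4 199.8]
[220.4 171.4] 919 [555.8  16.2 199.8]
[271.3 171. ] 864 [555.3  -6.6 199.8]
[426.  199.5] 3851 [540.2 -76.5 199.8]
[321.4 219.7] 2634 [531.8 -28.4 199.8]
[273.6 218.4] 734 [533.1  -6.2 199.8]
[224.  218.9] 801 [533.5  16.9 199.8]
[321.3 319.8] 770 [478.8 -26.9 199.8]
```

```bash
python3 -m jog '[[8.15,38.9,0,0,0,0],[8.15,38.9,0,0,0,0],[8.15,38.9,0,0,0,0],[8.15,38.9,0,0,0,0],[8.15,38.9,0,0,0,0],[8.15,38.9,0,0,0,0],[8.15,38.9,0,0,0,0],[8.15,38.9,0,0,0,0],[8.15,38.9,0,0,0,0],[0,0,0,0,0,-0.081],[0,0,0,0,0,-0.081]]'
python3 -m jog '[[0,0,30,0,0,0],[0,0,30,0,0,0],[0,0,30,0,0,0],[0,0,30,0,0,0],[0,0,20,0,0,0],[0,0,10,0,0,0],[0,0,0,0,0,0],[0,0,0,0,0,0],[0,0,0,0,0,0]]'
python3 - <<'E'
from h import *
st();im,c=snap("wrist","w23")
go(574.6,-379.6,11,7.7)
x=im[0:400,50:450];cv2.imwrite("pics/w23c.png",cv2.resize(x,None,fx=1.5,fy=1.5)[:,:,::-1])
E
```

```text
time: 59.85
tool_pos: [573.4, -380.8, 191.5]
tcp_rot: [-3.138, 0.003, 0.136]
contact_force: [-0.1, 0.6, 0.0]
grip_width: 14.4
finger_force: 30.0
time: 60.75
tool_pos: [575.2, -380.4, 46.5]
tcp_rot: [3.14, -0.002, 0.135]
contact_force: [0.9, 0.4, -0.9]
grip_width: 14.5
finger_force: 30.0
t 60.75 p [ 575.2 -380.4   46.5] rpy [ 1.799e+02 -1.000e-01  7.700e+00] F [ 0.9  0.4 -0.9] w 14.5 f 30.0
d [-0.6 -0.9 35.6] rv [ 0.002 -0.002  0.   ]
```

View pics/w23c.png

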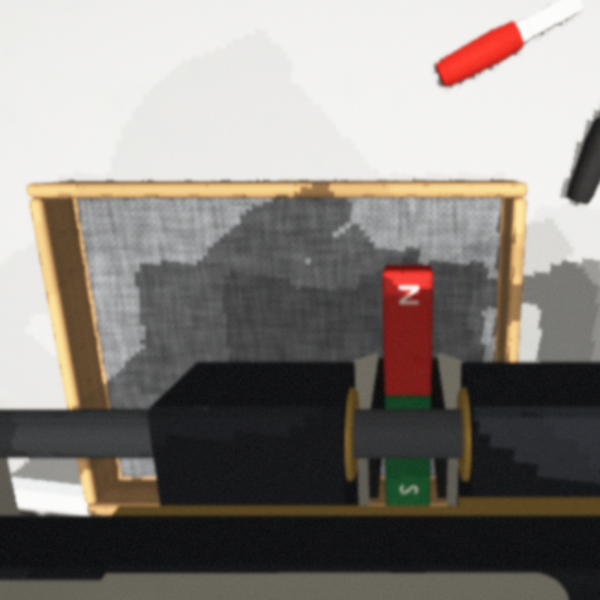

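```bash
python3 -m jog '[[0,0,14,0,0,0],[0,0,10,0,0,0],[0,0,7,0,0,0],[0,0,3,0,0,0],[0,0,0,0,0,0],[0,0,0,0,0,0]]'
python3 -m jog '[[0,0,1.5,0,0,0],[0,0,0,0,0,0],[0,0,1,0,0,0],[0,0,0,0,0,0]]'
```

```text
time: 61.4
tool_pos: [574.7, -380.0, 11.2]
tcp_rot: [3.141, -0.0, 0.135]
contact_force: [0.6, 0.2, -0.9]
grip_width: 14.1
finger_force: 30.0
time: 61.8
tool_pos: [574.7, -379.9, 9.2]
tcp_rot: [3.141, -0.001, 0.135]
contact_force: [-1.6, 0.2, 2.9]
grip_width: 14.7
finger_force: 30.0
```

```bash
python3 -m jog '[[0,0,0,0,0,0],[0,0,0,0,0,0],[0,0,0,0,0,0],[0,0,-15,0,0,0],[0,0,-35,0,0,0],[0,0,-45,0,0,0],[0,0,-45,0,0,0],[0,0,-45,0,0,0],[0,0,0,0,0,0.081],[0,0,0,0,0,0.081]]' 25
python3 -m jog '[[-7.3,-39.1,0,0,0,0],[-7.3,-39.1,0,0,0,0],[-7.3,-39.1,0,0,0,0],[-7.3,-39.1,0,0,0,0],[-7.3,-39.1,0,0,0,0],[-7.3,-39.1,0,0,0,0],[-7.3,-39.1,0,0,0,0],[-7.3,-39.1,0,0,0,0],[-7.3,-39.1,0,0,0,0],[-7.3,-39.1,0,0,0,0],[0,0,0,0,0,0],[0,0,0,0,0,0]]'
python3 -m jog '[[0,0,0,0,0,0],[0,0,0,0,0,0]]'
python3 - <<'E'
from h import *
st();im,c=snap("wrist","w24");print(bars(im,c,72.5,amin=80)); go(512.3,13,66,-1.5)
E
```

```text
time: 62.8
tool_pos: [575.2, -380.4, 197.5]
tcp_rot: [3.138, -0.004, -0.03]
contact_force: [0.1, -0.3, -1.1]
grip_width: 23.0
finger_force: 0.0
time: 64.0
tool_pos: [512.4, 13.5, 194.7]
tcp_rot: [3.141, -0.002, -0.025]
contact_force: [0.3, 0.9, 0.2]
grip_width: 23.1
finger_force: 0.0
time: 64.2
tool_pos: [512.5, 11.8, 193.8]
tcp_rot: [3.141, -0.0, -0.029]
contact_force: [-0.3, -0.3, -0.4]
grip_width: 23.1
finger_force: 0.0
t 64.2 p [512.5  11.8 193.8] rpy [180.   -0.   -1.7] F [-0.3 -0.3 -0.4] w 23.1 f 0.0
[([513.1, 12.9], -1.2, 40.5, 835, 744), ([513.8, 54.6], -0.9, 39.8, 901, 702)]
d [ -0.2  -1.2 127.7] rv [ 0.    -0.    -0.003]
```

```bash
python3 -m jog '[[0,-1.2,20,0,0,0],[0,0,30,0,0,0],[0,0,30,0,0,0],[0,0,22,0,0,0],[0,0,13,0,0,0],[0,0,8,0,0,0],[0,0,4,0,0,0],[0,0,0,0,0,0],[0,0,0,0,0,0]]'
python3 -m jog '[[0,0,0,0,0,0],[0,0,0,0,0,0],[0,0,0,0,0,0],[0,0,0,0,0,0],[0,0,0,0,0,0]]' 0
python3 -m jog '[[0,0,-6,0,0,0],[0,0,-14,0,0,0],[0,0,-30,0,0,0],[0,0,-40,0,0,0],[0,0,-40,0,0,0],[0,0,0,0,0,0],[0,0,0,0,0,0]]'
```

```text
time: 65.15
tool_pos: [512.7, 14.0, 67.3]
tcp_rot: [3.142, -0.001, -0.027]
contact_force: [-0.8, 0.5, -0.1]
grip_width: 23.2
finger_force: 0.0
time: 65.65
tool_pos: [512.7, 14.1, 67.3]
tcp_rot: [3.141, -0.001, -0.027]
contact_force: [-0.8, -1.0, 6.1]
grip_width: 14.1
finger_force: 30.0
time: 66.35
tool_pos: [512.2, 14.3, 197.2]
tcp_rot: [-3.142, -0.001, -0.027]
contact_force: [-1.2, -0.6, -2.0]
grip_width: 14.5
finger_force: 30.0
```

```bash
python3 -m jog '[[7.4,38.9,0,0,0,0],[7.4,38.9,0,0,0,0],[7.4,38.9,0,0,0,0],[7.4,38.9,0,0,0,0],[7.4,38.9,0,0,0,0],[7.4,38.9,0,0,0,0],[7.4,38.9,0,0,0,0],[7.4,38.9,0,0,0,0],[7.4,38.9,0,0,0,0],[0,0,0,0,0,-0.081],[0,0,0,0,0,-0.081]]'
python3 -m jog '[[0,0,30,0,0,0],[0,0,30,0,0,0],[0,0,30,0,0,0],[0,0,30,0,0,0],[0,0,20,0,0,0],[0,0,10,0,0,0],[0,0,0,0,0,0],[0,0,0,0,0,0],[0,0,0,0,0,0]]'
python3 - <<'E'
from h import *
st();im,c=snap("wrist","w25");go(569,-338,11,7.7)
for b in blobs(im,"red",300): print(b[0].round(1),b[1],w(b[0],16,c)[0].round(1),w(b[0],52,c)[0].round(1))
E
```

```text
time: 67.45
tool_pos: [568.1, -338.4, 193.1]
tcp_rot: [-3.138, 0.004, 0.136]
contact_force: [-0.1, 1.0, -0.9]
grip_width: 14.1
finger_force: 30.0
time: 68.35
tool_pos: [569.9, -338.1, 47.9]
tcp_rot: [3.14, -0.002, 0.135]
contact_force: [0.4, -1.0, -0.6]
grip_width: 14.4
finger_force: 30.0
t 68.35 p [ 569.9 -338.1   47.9] rpy [ 1.799e+02 -1.000e-01  7.700e+00] F [ 0.4 -1.  -0.6] w 14.4 f 30.0
d [-1.  -0.2 37. ] rv [ 0.002 -0.002  0.   ]
[450.6  37.1] 1163 [ 682.8 -388.1   16. ] [ 674.9 -376.8   52. ]
[394.8 201.3] 1878 [ 595.4 -376.5   16. ] [ 604.  -367.4   52. ]
[321.4 219.6] 2563 [ 579.1 -336.9   16. ] [ 590.8 -335.3   52. ]
```

```bash
python3 -m jog '[[0,0,14,0,0,0],[0,0,10,0,0,0],[0,0,6,0,0,0],[0,0,3,0,0,0],[0,0,0,0,0,0],[0,0,0,0,0,0]]'
python3 -m jog '[[0,0,1.5,0,0,0],[0,0,0,0,0,0],[0,0,1,0,0,0],[0,0,0,0,0,0]]'
```

```text
time: 69.0
tool_pos: [569.4, -337.7, 13.7]
tcp_rot: [3.141, -0.0, 0.135]
contact_force: [-0.1, 0.8, -0.8]
grip_width: 14.5
finger_force: 30.0
time: 69.4
tool_pos: [569.5, -337.7, 11.5]
tcp_rot: [3.141, -0.0, 0.135]
contact_force: [-0.9, 0.4, 1.6]
grip_width: 14.6
finger_force: 30.0
```

```bash
python3 -m jog '[[0,0,0,0,0,0],[0,0,0,0,0,0],[0,0,0,0,0,0],[0,0,-15,0,0,0],[0,0,-35,0,0,0],[0,0,-45,0,0,0],[0,0,-45,0,0,0],[0,0,-45,0,0,0],[0,0,0,0,0,0.081],[0,0,0,0,0,0.081]]' 25
python3 -m jog '[[-6.7,-39.1,0,0,0,0],[-6.7,-39.1,0,0,0,0],[-6.7,-39.1,0,0,0,0],[-6.7,-39.1,0,0,0,0],[-6.7,-39.1,0,0,0,0],[-6.7,-39.1,0,0,0,0],[-6.7,-39.1,0,0,0,0],[-6.7,-39.1,0,0,0,0],[-6.7,-39.1,0,0,0,0],[-6.7,-39.1,0,0,0,0],[0,0,0,0,0,0],[0,0,0,0,0,0]]'
python3 -m jog '[[0,0,0,0,0,0],[0,0,0,0,0,0]]'
python3 - <<'E'
from h import *
st();im,c=snap("wrist","w26");print(bars(im,c,72.5,amin=80)); go(513,54.8,66,-1.5)
E
```

```text
time: 70.4
tool_pos: [570.0, -338.1, 199.9]
tcp_rot: [3.139, -0.005, -0.03]
contact_force: [-0.0, 0.2, -0.3]
grip_width: 23.3
finger_force: 0.0
time: 71.6
tool_pos: [513.0, 55.6, 197.2]
tcp_rot: [3.141, -0.002, -0.025]
contact_force: [-0.2, -0.7, 0.5]
grip_width: 22.9
finger_force: 0.0
time: 71.8
tool_pos: [513.2, 53.9, 196.4]
tcp_rot: [3.141, -0.0, -0.029]
contact_force: [0.0, 1.2, 0.4]
grip_width: 22.8
finger_force: 0.0
t 71.8 p [513.2  53.9 196.4] rpy [180.   -0.   -1.7] F [0.  1.2 0.4] w 22.8 f 0.0
[([513.6, 54.8], -1.6, 39.9, 847, 749)]
d [ -0.2  -0.9 130.2] rv [ 0.    -0.    -0.003]
```

```bash
python3 -m jog '[[0,-0.9,20,0,0,0],[0,0,30,0,0,0],[0,0,30,0,0,0],[0,0,24,0,0,0],[0,0,14,0,0,0],[0,0,8,0,0,0],[0,0,4,0,0,0],[0,0,0,0,0,0],[0,0,0,0,0,0]]'
python3 -m jog '[[0,0,0,0,0,0],[0,0,0,0,0,0],[0,0,0,0,0,0],[0,0,0,0,0,0],[0,0,0,0,0,0]]' 0
python3 -m jog '[[0,0,-6,0,0,0],[0,0,-14,0,0,0],[0,0,-30,0,0,0],[0,0,-40,0,0,0],[0,0,-40,0,0,0],[0,0,0,0,0,0],[0,0,0,0,0,0]]'
```

```text
time: 72.75
tool_pos: [513.5, 55.8, 66.8]
tcp_rot: [-3.142, -0.001, -0.027]
contact_force: [0.1, 0.0, 1.2]
grip_width: 23.0
finger_force: 0.0
time: 73.25
tool_pos: [513.4, 55.9, 66.8]
tcp_rot: [3.142, -0.001, -0.027]
contact_force: [-0.6, -0.4, 6.3]
grip_width: 14.0
finger_force: 30.0
time: 73.95
tool_pos: [513.0, 56.1, 196.7]
tcp_rot: [-3.141, -0.001, -0.027]
contact_force: [-0.7, 0.8, -1.6]
grip_width: 14.5
finger_force: 30.0
```

```bash
python3 -m jog '[[6.7,38.9,0,0,0,0],[6.7,38.9,0,0,0,0],[6.7,38.9,0,0,0,0],[6.7,38.9,0,0,0,0],[6.7,38.9,0,0,0,0],[6.7,38.9,0,0,0,0],[6.7,38.9,0,0,0,0],[6.7,38.9,0,0,0,0],[6.7,38.9,0,0,0,0],[0,0,0,0,0,-0.081],[0,0,0,0,0,-0.081]]'
python3 -m jog '[[0,0,30,0,0,0],[0,0,30,0,0,0],[0,0,30,0,0,0],[0,0,30,0,0,0],[0,0,20,0,0,0],[0,0,10,0,0,0],[0,0,0,0,0,0],[0,0,0,0,0,0],[0,0,0,0,0,0]]'
python3 - <<'E'
from h import *
st();im,c=snap("wrist","w27");go(563.4,-296.4,11.5,7.7)
for b in blobs(im,"red",300): print(b[0].round(1),b[1],w(b[0],16,c)[0].round(1),w(b[0],52,c)[0].round(1))
E
```

```text
time: 75.05
tool_pos: [562.5, -296.5, 192.9]
tcp_rot: [-3.138, 0.004, 0.136]
contact_force: [-0.5, 0.6, -1.2]
grip_width: 14.6
finger_force: 30.0
time: 75.95
tool_pos: [564.4, -296.0, 47.3]
tcp_rot: [3.14, -0.002, 0.135]
contact_force: [0.2, 0.3, -0.8]
grip_width: 14.4
finger_force: 30.0
t 75.95 p [ 564.4 -296.    47.3] rpy [ 1.799e+02 -1.000e-01  7.700e+00] F [ 0.2  0.3 -0.8] w 14.4 f 30.0
d [-1.1  0.2 35.9] rv [ 0.001 -0.002  0.   ]
[532.  37.] 1221 [ 682.6 -386.1   16. ] [ 673.6 -367.2   52. ]
[394.8 201.7] 1913 [ 589.7 -334.4   16. ] [ 598.4 -325.3   52. ]
[468.9 201.8] 2108 [ 595.3 -375.7   16. ] [ 602.9 -358.8   52. ]
[321.4 219.9] 2608 [ 573.6 -294.9   16. ] [ 585.3 -293.3   52. ]
```

```bash
python3 -m jog '[[0,0.5,14,0,0,0],[0,0.5,10,0,0,0],[0,0,6,0,0,0],[0,0,3,0,0,0],[0,0,0,0,0,0],[0,0,0,0,0,0]]'
python3 -m jog '[[0,0,1.5,0,0,0],[0,0,0,0,0,0],[0,0,1,0,0,0],[0,0,0,0,0,0]]'
python3 -m jog '[[0,0,0,0,0,0],[0,0,0,0,0,0],[0,0,0,0,0,0],[0,0,-15,0,0,0],[0,0,-35,0,0,0],[0,0,-45,0,0,0],[0,0,-45,0,0,0],[-40,0,-40,0,0,0],[-40,0,0,0,0,0],[-40,0,0,0,0,0],[0,0,0,0,0,0],[0,0,0,0,0,0]]' 25
python3 - <<'E'
from h import *
st();im,c=snap("wrist","w28");print(bars(im,c,16.5,amin=80))
t,ct=snap("top","t6")
print([(n,[(round(d["p"],2),np.round(d["pixel"]).tolist()) for d in bot.outline_of(n,"top")[:2]]) for n in("pocket_compass","stopwatch","spirit_level")])
print([(b[0].round(1).tolist(),int(b[1])) for b in blobs(t,"red",20)])
E
```

```text
time: 76.6
tool_pos: [564.0, -296.7, 13.2]
tcp_rot: [3.141, -0.0, 0.135]
contact_force: [-0.1, -0.6, -1.4]
grip_width: 14.8
finger_force: 30.0
time: 77.0
tool_pos: [564.0, -296.7, 11.1]
tcp_rot: [3.141, -0.001, 0.135]
contact_force: [-0.6, 0.4, 1.9]
grip_width: 14.4
finger_force: 30.0
time: 78.2
tool_pos: [449.5, -312.6, 187.5]
tcp_rot: [3.14, -0.002, 0.133]
contact_force: [0.3, -0.2, 0.7]
grip_width: 23.0
finger_force: 0.0
t 78.2 p [ 449.5 -312.6  187.5] rpy [ 1.799e+02 -1.000e-01  7.600e+00] F [ 0.3 -0.2  0.7] w 23.0 f 0.0
[([563.7, -296.8], 7.6, 39.6, 849, 706), ([569.2, -337.5], 7.6, 39.6, 855, 736), ([574.7, -379.2], 7.6, 39.4, 889, 774)]
[('pocket_compass', [(0.72, [271.0, 244.0])]), ('stopwatch', [(0.59, [371.0, 245.0])]), ('spirit_level', [(0.58, [226.0, 249.0])])]
[([282.0, 79.0], 21), ([314.2, 148.3], 129), ([430.4, 171.2], 45), ([418.1, 173.4], 40), ([406.1, 175.4], 39), ([317.9, 182.8], 63), ([354.6, 198.1], 207)]
```

View pics/w28.png

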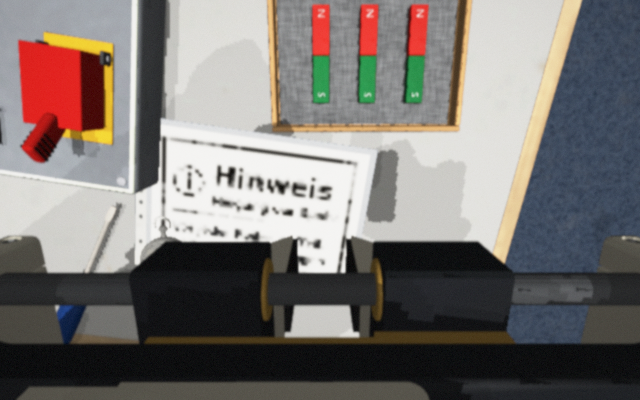

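All three bars lie flat and side by side in the tray, at px (320,55), (369,55) and (416,55). The guard is shut, the clamp is open and the bystanders haven't moved.

```bash
python3 -c "
from plant import bot
print(bot.close_job())"
```

```text
the job is handed in; nothing more can be done
None
```

The job is handed in at about 78 s. All three magnets were seated red end to the back, clamped and fired with the clamp down. The guard was shut before the clamp was opened, the magnets lie flat side by side in the tray, and the compass, stopwatch and spirit level are where they were.

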